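Desoldering pump from holster to sloped bench stand

TASK

Draw the blue desoldering pump out of the grey holster by its protruding nose end, lay it on the bench wholly clear of the holster and let go of it. Then take it again by the barrel and set it at rest in the red sloped stand: its nose down through the round eye until the shoulder of the barrel meets the eye plate, and the rear of the barrel lying in the raised saddle. Leave the loose tape roll, battery, eraser and glue stick where they are.

Things in the scene. Friction and masses are not known exactly. Their poses are not given: they have to be found in the camera images.
- pump: blue desoldering pump, white nose, yellow button on top, 169 mm long, 60 g. Own y axis along it: nose at -y, plunger at +y; z up. Origin on the underside at mid-length; axis 10.5 mm above it. Barrel 20 wide, 21 high, from y = -54 (shoulder) to +58 mm; plunger rod and end button on to +84 mm. Starts in the holster with about 55 mm of its nose end sticking out
- pump_tip (a point): the tip of the pump's nose, on its axis (pump frame 0, -84, 10.5 mm); the nose tapers from 17 mm diameter at the barrel's shoulder (y = -54) to this tip
- pump_tail (a point): the rear end of the pump's barrel, on its underside (pump frame 0, +58, 0 mm)
- holster: fixed grey sheet-metal sleeve on the bench, closed at sides, top and back, no floor (the pump lies on the bench). Origin at bench level in the middle of its open mouth; x axis points into it. Inside 30 wide, 34 high, 120 mm deep; walls 3 mm (37 mm high outside); foot flanges 3 mm high, 18 mm wide, on both sides from x = 35 to 105 mm
- stand: fixed red stand on a dark base plate (85 mm in x, y from -65 to 100 mm, 8 mm thick). Origin at bench level. The seated pump's y axis lies in the stand's y-z plane, raised 20 degrees towards +y (nose low, at -y), its origin at stand x = 0, y = 0, z = 92 mm. The space under the seat between eye plate and saddle is open
- stand_eye (a point): centre of the round eye (19.5 mm diameter) on the near, uphill face of the 6 mm thick eye plate (44 mm wide, 42 mm high, square to the 20 degree slope); the shoulder of the seated pump touches this face
- stand_saddle (a point): middle of the saddle's floor on which the underside of the barrel rests: 14 mm long along the slope, cheeks 25 mm apart, rising 11 mm and then flaring to about 18 mm above the floor; 40 mm wide overall. 101 mm uphill of the eye plate, so the fingers have 94 mm between plate and saddle
- tape_roll: loose black tape roll lying flat, 58 mm diameter, 19 mm high; origin under its centre; leave alone
- cell: loose green and yellow block battery, 26x49x17 mm; origin under its centre; leave alone
- eraser: loose white eraser, 28x57x15 mm; origin under its centre; leave alone
- glue_stick: loose white glue stick, 95 mm long, 11 mm thick; origin under its centre; leave alone
Not all that is in view belongs to the job. Of the things that look like the pump, the larger one is meant.

How it is judged:
By the outcome, as a careful person would: the job done as asked, in the order asked, and still so for the second after the job is handed in, with the robot touching nothing.
It also fails if it takes over 51 s, if anything falls off the work surface, if the arm or the gripper's body presses on something with over 40 N, if the wrist force passes 120 N, or if a joint passes its speed limit or range.

ROBOT

A 6-joint arm with a two-finger parallel gripper is mounted at the origin on a cart in front of the work surface, level with it; the furniture and walls round the work are solid. World frame = base frame: x ahead of the robot, y to its left, z up, the work surface at z = 0. Lengths are in m, angles in rad, forces in N, time in s.
With the tool pointing down it reaches from about 0.25 to 0.775 m from the base axis. Payload 8.9 kg.
Tool frame: the origin (TCP) lies at the very end of the fingers, on their centre line; the grasp point (between the pads) lies 19 mm behind it; z points along the fingers, y is the line along which they close (so a half turn about z gives the same grasp; the last joint's range is limited). The gripper opens to 85 mm and grips with 20 to 120 N. Pads are 22 mm wide; open, the fingers measure 114 mm over their backs; the gripper's body (76 mm by 85 mm) begins 54 mm behind the grasp point. The pads swing forward as they close: fully open they stand 13 mm farther back than shut.
Start: joints at [-1.299, 0.291, -0.153, 1.127, 0, 1.431], TCP at [0.21, -0.481, 0.193] pointing down, gripper open.
Joint ranges: [-2.52, 2.52], [-0.91, 1.74], [-1.3, 1.37], [-1.96, 2.02], [-1.52, 1.47], [-3.14, 3.14]. Speed limits (rad/s): [2.22, 2.22, 2.79, 3.14, 3.14, 3.14].

INTERFACE

Orientations are given as a unit quaternion [x, y, z, w].
In Python, from bench import ctrl, vision gives the robot as it stands. The module is installed in compiled form; this text tells all that it offers.
- The arm moves only by the tool play_rows, never from a script. Its argument "commands" is a list of rows, each a list of 5 numbers: the shift along the tool's x, y, z in units of 20 mm (1.0 is 20 mm), then the turn about the tool's z in units of 0.1 rad (1.0 is 0.1 rad), then the opening, from 0 (shut) to 1 (fully open). In form: [[tx, ty, tz, twist, grip], ...]. A call has 1 to 10 rows; each row shifts and turns the commanded pose from where the row before left it, along the tool's axes as they then stand; what a row does not reach is not made up. A row lasts 1/12 s, in which the tool goes at most 41.7 mm and 7.16 degrees, less where a joint would pass 70% of its speed; a pose out of reach is approached as far as the arm can. A call with a number of a shift or a turn outside -1 to 1 is refused whole. A call with a gripper value outside its range is refused whole. The fingers move at their own pace and stop on an object; "grip_force" is the grip in N (left out, the last holds). Time passes only in rows, so rows that do not move let the fingers close. It gives the time, the measured TCP pose, the force, the opening and the grip force at its end, in the units of the state.
- ctrl.sense(): the state, without advancing time (a new reading comes with each control period).
- vision.get_image(name): name is "scene" or "top"; returns a dict with "color" (400x640x3 uint8, blue, green, red), "camera_matrix" (3x3 intrinsics, pixels), "world_from_camera" (4x4, takes a point from camera to world coordinates). Camera axes: x right, y down, z forward; pixel columns grow to the right and rows downward; lengths in m; the calibration is good to about 2 mm. A picture is of the moment at which its call begins. There is no depth.
- ctrl.sign_off(): hands the job in; it is judged then, once.
The state is a dict: "t": time; "joint_positions": joint angles; "joint_vel": joint speeds; "tau": joint torques, N m; "eef_pos": TCP position; "eef_rot": TCP orientation; "ft_force": force on the tool from outside, world axes, zero at the start; "moment": the same for the moment, N m; "finger_gap": opening from 0.0 (shut) to 1.0 (fully open); "grip_force": force on a finger pad.
Only numpy, scipy, OpenCV 4.12 (cv2) and the standard library are available. Lean on these libraries where they do the work, as an engineer would, in place of code of your own. Each camera call takes 0.05 s, during which the arm holds its last target. There are 200 camera calls.

## Working session

There is one attempt and no reset: what is moved stays moved. The work goes in short steps, Python scripts to look and compute and a tool call to move; the robot and the scene stay as the last step left them, time stands still between calls to the robot, and variables do not carry over. Pictures are saved under pics/ and viewed, at most 10 in all, crops included, and the job is handed in when it is done.

Besides the shell and the picture viewer there is one more tool, called after ">>>" as name([rows], argument=value, ...), one row to a line, values as JSON. play_rows: Moves the arm, as the interface text tells. Its arguments: {"type":"object","properties":{"commands":{"type":"array","items":{"type":"array","items":{"type":"number","minimum":-1,"maximum":1}}},"grip_force":{"type":"number"}},"required":["commands"]}

```bash
mkdir -p pics; cat > h.py <<'E'
import numpy as np, cv2
from bench import ctrl, vision
def snap(n,tag):
    d=vision.get_image(n); cv2.imwrite(f'pics/{tag}_{n}.png',d['color']); np.savez(f'pics/{tag}_{n}.npz',**d); return d
def load(n,tag): return dict(np.load(f'pics/{tag}_{n}.npz'))
def ray(d,uv):
    T=d['world_from_camera'];v=np.linalg.inv(d['camera_matrix'])@np.array([uv[0],uv[1],1.]);v=T[:3,:3]@v
    return T[:3,3],v/np.linalg.norm(v)
def onz(d,uv,z):
    o,v=ray(d,uv);return o+v*(z-o[2])/v[2]
def tri(d1,u1,d2,u2):
    o1,a=ray(d1,u1);o2,b=ray(d2,u2)
    s=np.linalg.lstsq(np.c_[a,-b],o2-o1,rcond=None)[0];p=o1+s[0]*a;q=o2+s[1]*b
    return (p+q)/2,np.linalg.norm(p-q)
def proj(d,p):
    c=np.linalg.inv(d['world_from_camera'])@np.r_[p,1];q=d['camera_matrix']@c[:3];return q[:2]/q[2]
E
python3 - <<'E'
from h import *
for n in('scene','top'):
    d=snap(n,'a');print(n,d['world_from_camera'].round(3),d['camera_matrix'].round(1))
print(ctrl.sense())
E
```

```text
scene [[ 0.872 -0.261  0.415  0.006]
 [-0.49  -0.434  0.756 -1.166]
 [-0.017 -0.862 -0.507  0.829]
 [ 0.     0.     0.     1.   ]] [[498.6   0.  323.7]
 [  0.  498.6 198.6]
 [  0.    0.    1. ]]
top [[-0.005 -0.981  0.196  0.392]
 [-1.     0.004 -0.004 -0.054]
 [ 0.003 -0.196 -0.981  1.09 ]
 [ 0.     0.     0.     1.   ]] [[403.7   0.  323.4]
 [  0.  403.7 196.2]
 [  0.    0.    1. ]]
{'t': 0.1, 'joint_positions': array([-1.29930778e+00,  2.91222365e-01, -1.54034749e-01,  1.12670988e+00,
       -1.24740335e-06,  1.43149148e+00]), 'joint_vel': array([0.00052742, 0.00039046, 0.00303575, 0.00070617, 0.00078846,
       0.00129234]), 'tau': array([ 1.91685809e-03, -5.37976420e+01,  3.31919360e+01,  9.33854375e-03,
       -1.26441078e-04, -1.00594468e-05]), 'eef_pos': array([ 0.20953517, -0.48090008,  0.19249659]), 'eef_rot': array([ 9.78979986e-01,  2.03955496e-01, -3.92800755e-05, -5.84016170e-04]), 'ft_force': array([0.08312533, 0.08350917, 0.16282082]), 'moment': array([-0.00023754, -0.0231693 , -0.01104318]), 'grip_force': 0.0, 'finger_gap': 1.003019156683376}
```

View pics/a_scene.png

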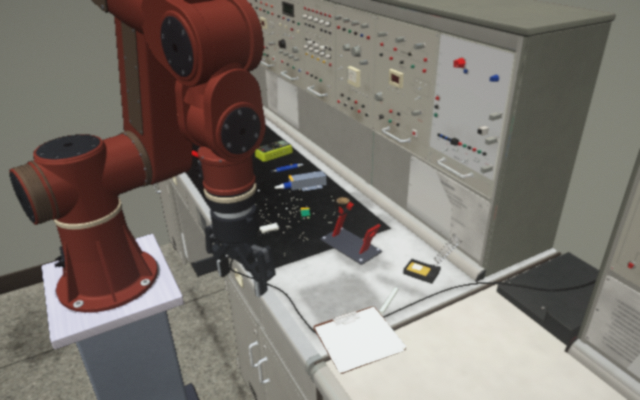

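View pics/a_top.png

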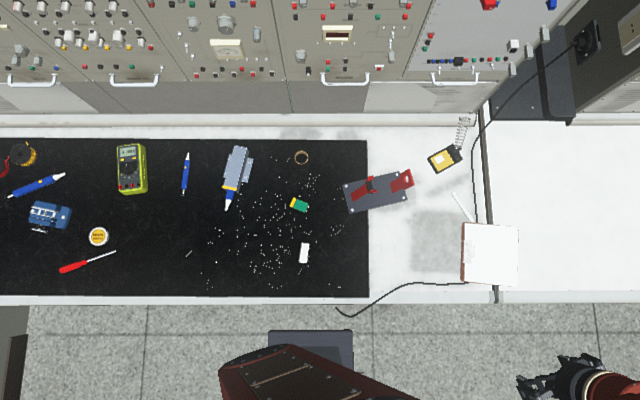

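The top view shows the holster at about (240,165) with the pump's nose pointing to (227,208). The stand is at (378,190), the tape roll at (302,157), the battery at (299,205), the eraser at (304,253) and the glue stick at (461,207). Next I'll enlarge crops of both views.

```bash
python3 - <<'E'
from h import *
t=cv2.imread('pics/a_top.png');s=cv2.imread('pics/a_scene.png')
f=dict(interpolation=cv2.INTER_CUBIC)
a=cv2.resize(t[140:215,215:265],None,fx=8,fy=8,**f)   # 400x600
b=cv2.resize(t[160:220,335:420],None,fx=4.6,fy=4.6,**f)
c=cv2.resize(s[165:200,268:333],None,fx=6,fy=6,**f)
o=np.zeros((600,800,3),np.uint8);o[:600,:400]=a
o[:b.shape[0],400:400+b.shape[1]]=b;o[300:300+c.shape[0],400:400+c.shape[1]]=c[:,:400]
cv2.imwrite('pics/b1.png',o)
cv2.imwrite('pics/b2.png',cv2.resize(s[190:265,315:390],(600,600),**f))
E
```

```text
(no output)
```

View pics/b1.png

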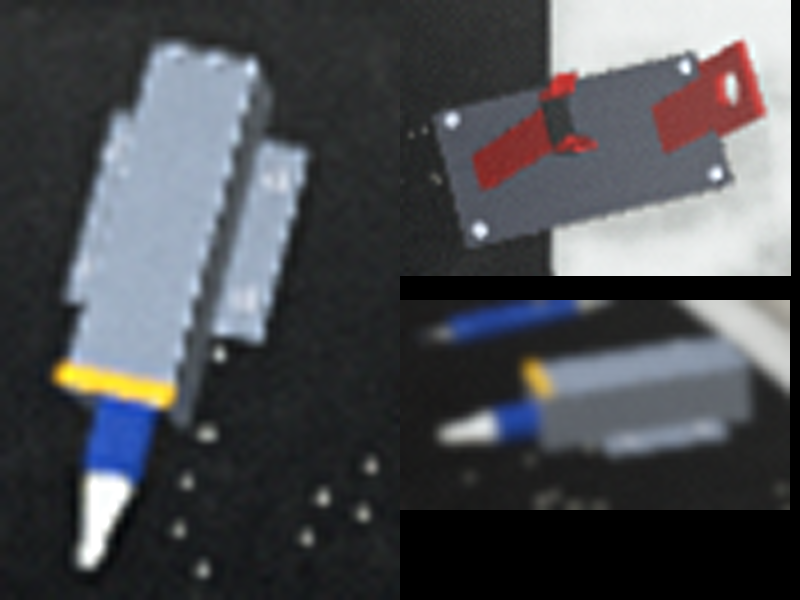

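View pics/b2.png

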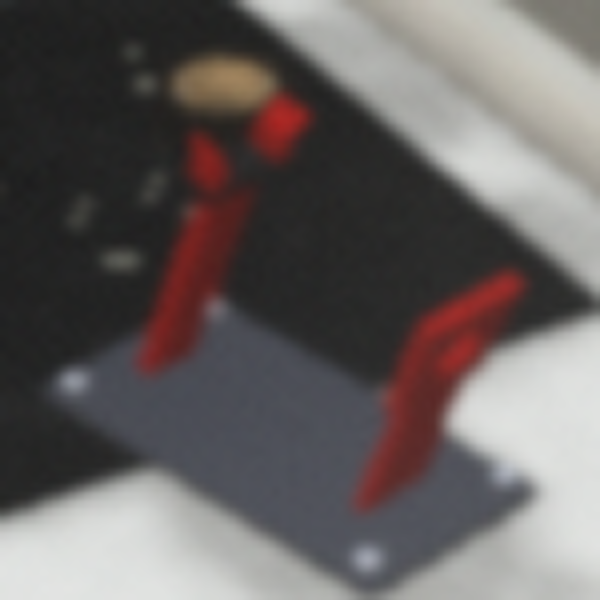

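The enlarged crops show these points:
- **Top view:** nose tip at about (225.6,210.4), holster mouth edge (yellow) around (222–237,187), and eye hole at about (407,179.5). The saddle lies between the red cheeks at about (370,187), and the base plate bolts are visible.
- **Scene view:** nose tip at about (274,188) and eye at about (373,234).

Now I'll measure by masks.

```bash
python3 - <<'E'
from h import *
T=load('top','a');S=load('scene','a')
def comp(d,lo,hi,box,space='hsv'):
    x0,y0,x1,y1=box;im=cv2.cvtColor(d['color'],cv2.COLOR_BGR2HSV)
    m=np.zeros(im.shape[:2],np.uint8);m[y0:y1,x0:x1]=cv2.inRange(im,np.array(lo),np.array(hi))[y0:y1,x0:x1]
    return m
def info(m,n):
    ys,xs=np.nonzero(m);print(n,len(xs),'c',xs.mean().round(2),ys.mean().round(2),'box',xs.min(),ys.min(),xs.max(),ys.max());return np.array([xs.mean(),ys.mean()])
bt=info(comp(T,(105,120,60),(130,255,255),(215,185,245,203)),'blueT')
wt=info(comp(T,(0,0,130),(180,90,255),(220,199,233,214)),'whiteT')
bs=info(comp(S,(105,120,60),(130,255,255),(270,178,300,195)),'blueS')
ws=info(comp(S,(0,0,110),(180,90,255),(268,178,285,195)),'whiteS')
yt=info(comp(T,(15,120,120),(35,255,255),(215,180,245,195)),'yelT')
for n,a,b in(('blue',bt,bs),('white',wt,ws)): print(n,tri(T,a,S,b), onz(T,a,.0105))
print('tip',tri(T,(225.6,210.6),S,(274.2,188)),onz(T,(225.6,210.6),.0105))
print('yel z37',onz(T,yt,.037))
# holster back top corners & front from crop
c=lambda x,y:(215+(x+.5)/8-.5,140+(y+.5)/8-.5)
for n,p in(('front L',(60,372)),('front R',(172,395)),('back L',(160,42)),('back R',(262,65))):print(n,onz(T,c(*p),.037))
# stand
e=tri(T,(407.0,179.2),S,(372.6,234));print('eye',e)
q=lambda x,y:(335+(x-400+.5)/4.6-.5,160+(y+.5)/4.6-.5)
r=lambda x,y:(315+(x+.5)/8-.5,190+(y+.5)/8-.5)
for n,p,z in(('bolt',(452,119),.008),('bolt',(480,230),.008),('bolt',(685,66),.008),('bolt',(716,174),.008)):print(n,onz(T,q(*p),z))
for n,p in(('boltS',(72,381)),('boltS',(218,308)),('boltS',(368,558)),('boltS',(508,473))):print(n,onz(S,r(*p),.008))
m=comp(T,(100,20,40),(135,110,110),(338,160,420,216));
for n,p,z in(('cor',(433,112),.008),('cor',(468,247),.008),('cor',(692,50),.008),('cor',(735,182),.008)):print(n,onz(T,q(*p),z))
for n,p in(('tape',(302,157)),('cell',(299.5,205)),('eraser',(304,253)),('edge',(280,297)),('glue',(461,207))):print(n,onz(T,p,.01))
E
```

```text
blueT 77 c 229.42 194.29 box 225 190 234 199
whiteT 50 c 226.94 203.7 box 225 199 230 210
blueS 41 c 287.07 184.71 box 284 182 290 188
whiteS 39 c 279.74 186.08 box 275 183 284 188
yelT 38 c 228.89 187.61 box 222 185 236 190
blue (array([0.61392025, 0.19822992, 0.01210774]), np.float64(0.0007818620500414134)) [0.61462465 0.19847939 0.0105    ]
white (array([0.58850841, 0.20391025, 0.01126673]), np.float64(0.0001893419021238971)) [0.58855804 0.20412405 0.0105    ]
tip (array([0.56981865, 0.20779051, 0.00741116]), np.float64(0.0006140284824333632)) [0.56960178 0.20694523 0.0105    ]
yel z37 [0.62737135 0.19442604 0.037     ]
front L [0.63166543 0.21283776 0.037     ]
front R [0.62365473 0.1751681  0.037     ]
back L [0.74687584 0.18391608 0.037     ]
back R [0.7385527  0.14889546 0.037     ]
eye (array([ 0.63956774, -0.27382823,  0.07831459]), np.float64(0.002216257137022253))
bolt [ 0.63856464 -0.11984031  0.008     ]
bolt [ 0.57131799 -0.13532463  0.008     ]
bolt [ 0.67067214 -0.26042195  0.008     ]
bolt [ 0.60444221 -0.27618608  0.008     ]
boltS [ 0.57053576 -0.13172757  0.008     ]
boltS [ 0.63981366 -0.11834665  0.008     ]
boltS [ 0.60522093 -0.27298899  0.008     ]
boltS [ 0.67299725 -0.25728169  0.008     ]
cor [ 0.64290021 -0.10854656  0.008     ]
cor [ 0.56119942 -0.12806418  0.008     ]
cor [ 0.68058955 -0.26503895  0.008     ]
cor [ 0.59955707 -0.28726044  0.008     ]
tape [0.71980871 0.00118284 0.01      ]
cell [0.58425527 0.00718778 0.01      ]
eraser [ 0.45490193 -0.00565146  0.01      ]
edge [0.34182154 0.05612819 0.01      ]
glue [ 0.57693942 -0.43141728  0.01      ]
```

>>> play_rows([
  [0,0,0.2,-1,1],
  [0,0,0.2,-1,1],
  [0,0,0.2,-1,1],
  [0,0,0.2,-1,1],
  [0,0,0.2,-1,1],
  [0,0,0.2,-1,1],
  [0,0,0.2,-1,1],
  [0,0,0.2,-1,1],
  [0,0,0.2,-1,1],
  [0,0,0.2,-1,1],
])

```text
t: 0.93
eef_pos: [0.2096, -0.481, 0.1525]
eef_rot: [0.76, 0.65, 0.0, -0.0]
ft_force: [0.8, 0.5, 0.6]
finger_gap: 0.997
grip_force: 0.0
```

>>> play_rows([
  [0,0,0.2,-1,1],
  [0,0,0.2,-1,1],
  [0,0,0.2,-1,1],
  [0,0,0.2,-1,1],
  [0,0,0.2,-1,1],
  [0,0,0.2,-1,1],
  [0,0,0.2,-1,1],
  [0,0,0.2,-1,1],
  [0,0,0.2,-1,1],
  [0,0,0.2,-1,1],
])

```text
t: 1.77
eef_pos: [0.2096, -0.481, 0.1125]
eef_rot: [0.355, 0.935, 0.0, -0.0]
ft_force: [-0.4, 0.2, -0.5]
finger_gap: 1.0
grip_force: 0.0
```

>>> play_rows([
  [0,0,0,-1,1],
  [0,0,0,-1,1],
  [0,0,0,-1,1],
  [0,0,0,-1,1],
  [0,0,0,-1,1],
  [0,0,0,0,1],
  [0,0,0,0,1],
])

```text
t: 2.35
eef_pos: [0.2096, -0.4811, 0.1128]
eef_rot: [0.117, 0.993, 0.0, -0.0]
ft_force: [0.0, -0.3, 0.7]
finger_gap: 0.997
grip_force: 0.0
```

>>> play_rows([
  [-0.3,0.9,0,-0.17,1],
  [-0.3,0.94,0,0,1],
  [-0.3,0.94,0,0,1],
  [-0.3,0.94,0,0,1],
  [-0.3,0.94,0,0,1],
  [-0.3,0.94,0,0,1],
  [-0.3,0.94,0,0,1],
  [-0.3,0.94,0,0,1],
  [-0.3,0.94,0,0,1],
  [-0.3,0.94,0,0,1],
])

```text
t: 3.18
eef_pos: [0.3086, -0.3103, 0.113]
eef_rot: [0.109, 0.994, 0.0, -0.0]
ft_force: [-0.0, -0.2, 0.5]
finger_gap: 0.998
grip_force: 0.0
```

>>> play_rows([
  [-0.3,0.94,0,0,1],
  [-0.3,0.94,0,0,1],
  [-0.3,0.94,0,0,1],
  [-0.3,0.94,0,0,1],
  [-0.3,0.94,0,0,1],
  [-0.3,0.94,0,0,1],
  [-0.3,0.94,0,0,1],
  [-0.3,0.94,0,0,1],
  [-0.3,0.94,0,0,1],
  [-0.3,0.94,0,0,1],
])

```text
t: 4.02
eef_pos: [0.4071, -0.1394, 0.113]
eef_rot: [0.109, 0.994, -0.0, -0.0]
ft_force: [-0.2, -0.4, -0.3]
finger_gap: 0.996
grip_force: 0.0
```

>>> play_rows([
  [-0.3,0.94,0,0,1],
  [-0.3,0.94,0,0,1],
  [-0.3,0.94,0,0,1],
  [-0.3,0.94,0,0,1],
  [-0.3,0.94,0,0,1],
  [-0.3,0.94,0,0,1],
  [-0.3,0.94,0,0,1],
  [-0.3,0.94,0,0,1],
  [-0.3,0.94,0,0,1],
  [-0.3,0.94,0,0,1],
])

```text
t: 4.85
eef_pos: [0.5056, 0.0317, 0.1129]
eef_rot: [0.109, 0.994, -0.0, -0.0]
ft_force: [-0.2, -0.2, 0.3]
finger_gap: 0.997
grip_force: 0.0
```

>>> play_rows([
  [-0.3,0.94,0,0,1],
  [-0.3,0.94,0,0,1],
  [-0.3,0.94,0,0,1],
  [-0.3,0.94,0,0,1],
  [-0.3,0.94,0,0,1],
  [-0.3,0.94,0,0,1],
  [-0.3,0.94,0,0,1],
  [-0.3,0.94,0,0,1],
  [0,0,0,0,1],
  [0,0,0,0,1],
])

```text
t: 5.68
eef_pos: [0.5841, 0.1681, 0.1125]
eef_rot: [0.107, 0.994, -0.0, -0.0]
ft_force: [-0.6, 0.2, -0.3]
finger_gap: 1.002
grip_force: 0.0
```

```bash
python3 - <<'E'
from h import *
d=snap('scene','c');t=snap('top','c')
s=ctrl.sense();q=s['eef_rot'];print(s['eef_pos'],2*np.arctan2(q[1],q[0]),s['joint_positions'].round(2))
a=cv2.resize(d['color'][120:220,220:350],(780,600),interpolation=cv2.INTER_CUBIC);cv2.imwrite('pics/c1.png',a)
E
```

```text
[0.58357619 0.16700944 0.11274005] 2.9260674411797822 [ 0.16  0.5  -0.05  1.02 -0.    0.37]
```

View pics/c1.png

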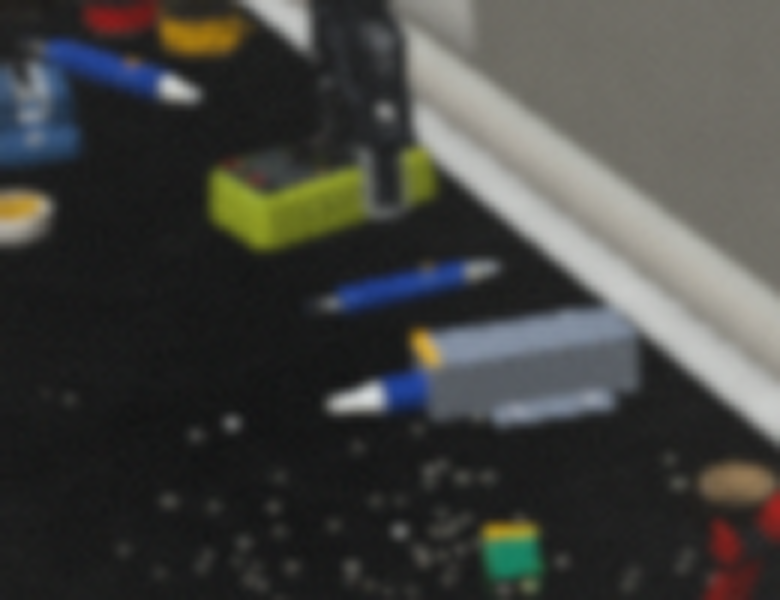

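>>> play_rows([
  [-0.35,0.92,0,0,1],
  [-0.34,0.92,0,0,1],
  [0,0,0.8,0,1],
  [0,0,0.9,0,1],
  [0,0,0.9,0,1],
  [0,0,0.9,0,1],
  [0,0,0.8,0,1],
  [0,0,0.6,0,1],
  [0,0,0.5,0,1],
  [0,0,0,0,1],
])

```text
t: 6.62
eef_pos: [0.604, 0.1997, 0.0032]
eef_rot: [0.107, 0.994, -0.0, -0.001]
ft_force: [0.1, 0.2, 0.0]
finger_gap: 1.003
grip_force: 0.0
```

>>> play_rows([
  [0,0,0,0,0],
  [0,0,0,0,0],
  [0,0,0,0,0],
  [0,0,0,0,0],
  [0,0,0,0,0],
  [0,0,0,0,0],
  [0,0,0,0,0],
  [0,0,0,0,0],
], grip_force=30)

```text
t: 7.28
eef_pos: [0.6055, 0.2005, 0.0051]
eef_rot: [0.107, 0.994, 0.0, 0.0]
ft_force: [-0.1, 0.5, -0.4]
finger_gap: -0.002
grip_force: 0.0
```

```bash
python3 - <<'E'
from h import *
d=snap('scene','d');t=snap('top','d')
f=dict(interpolation=cv2.INTER_CUBIC)
o=np.zeros((600,800,3),np.uint8)
o[:,:400]=cv2.resize(t['color'][140:230,200:260],(400,600),**f)
o[:400,400:]=cv2.resize(d['color'][140:200,255:315],(400,400),**f)
cv2.imwrite('pics/d1.png',o);print(proj(t,[.6055,.2005,.005]),proj(d,[.6055,.2005,.005]),ctrl.sense()['eef_pos'])
E
```

```text
[228.99238836 197.95944572] [284.78169627 186.85505121] [0.60541958 0.20053143 0.00501533]
```

View pics/d1.png

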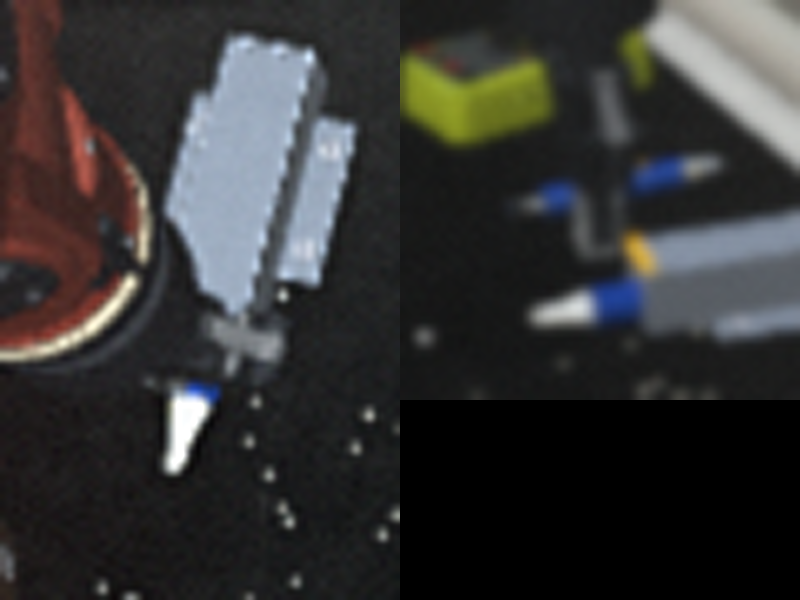

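The scene view shows the fingertip at about (285,177.5), where I expected (285,187), and the pump is unobstructed. In the top view a light-grey finger part sits at about (237,190). I'll check both against predictions.

```bash
python3 - <<'E'
from h import *
S=load('scene','c');T=load('top','c')
p=np.array([.5836,.167,.1127]);y=np.array([.216,.976,0])
for k in(-.0425,0,.0425):
  for dz in(0,.013): print('c',k,dz,proj(S,p+k*y+[0,0,dz]),proj(T,p+k*y+[0,0,dz]))
p=np.array([.6055,.2005,.005])
for dz in(0,.02,.04): print('d',dz,proj(S,p+[0,0,dz]),proj(T,p+[0,0,dz]))
# point of finger across both views
print(tri(load('top','d'),(236.7,191),load('scene','d'),(285,177.5)))
a=load('scene','a')['color'].astype(int);
for n in('scene','top'):
  A=load(n,'a')['color'].astype(int);D=load(n,'d')['color'].astype(int);C=load(n,'c')['color'].astype(int)
  m=(np.abs(A-D).sum(2)>60);m2=(np.abs(A-C).sum(2)>60)
  for nm,q in(('d',m),('c',m2)):
    b=q[100:230,200:330];ys,xs=np.nonzero(b);i=ys.argmax();print(n,nm,'lowest rows',[(int(r)+100,int(xs[ys==r].min())+200,int(xs[ys==r].max())+200) for r in sorted(set(ys))[-6:]])
E
```

```text
c -0.0425 0 [284.17727021 169.42051529] [249.06526792 201.82244102]
c -0.0425 0.013 [283.93977488 165.73568259] [248.11471843 200.84394089]
c 0 0 [281.22541658 163.7361469 ] [232.33928102 198.22726133]
c 0 0.013 [280.98100784 160.10876896] [231.17323271 197.20373991]
c 0.0425 0 [278.39972678 158.29473152] [215.66862344 194.64397444]
c 0.0425 0.013 [278.14920824 154.72331903] [214.28851537 193.57573669]
d 0 [284.78169627 186.85505121] [228.99238836 197.95944572]
d 0.02 [284.44602714 181.69533565] [227.30813323 196.5293164 ]
d 0.04 [284.1063072  176.47335314] [225.56187386 195.04653823]
(array([0.60543859, 0.17185918, 0.05618393]), np.float64(0.017635762130674557))
scene d lowest rows [(224, 210, 221), (225, 209, 222), (226, 207, 222), (227, 206, 223), (228, 206, 234), (229, 205, 224)]
scene c lowest rows [(224, 211, 221), (225, 209, 222), (226, 207, 222), (227, 207, 223), (228, 206, 224), (229, 205, 224)]
top d lowest rows [(221, 200, 200), (222, 200, 200), (223, 200, 201), (224, 200, 201), (225, 200, 201), (226, 200, 201)]
top c lowest rows [(197, 231, 253), (198, 244, 244), (199, 244, 247), (200, 244, 247), (201, 244, 247), (202, 246, 246)]
```

```bash
python3 - <<'E'
from h import *
for n,box in(('scene',(270,120,305,200)),('top',(215,180,262,215))):
  x0,y0,x1,y1=box;A=load(n,'a')['color'].astype(int)
  for k in 'cd':
    q=(np.abs(A-load(n,k)['color'].astype(int)).sum(2)>25)[y0:y1,x0:x1]
    print(n,k)
    for r in range(q.shape[0]):
      if q[r].any() and (n=='top' or r+y0>145): print(r+y0,''.join('#' if v else '.' for v in q[r]))
E
```

```text
scene c
146 ..........#########################
147 .........##########...#############
148 .........##########.#...###########
149 .........##########......##########
150 #...###..##########.......#########
151 .###.#...##########.#.......#######
152 #.##....###########..........######
153 ....#....##########...........#####
154 ..........########.............####
155 ....#.....########..............###
156 ....#....#..#####.................#
157 .#.................................
158 .#.................................
164 ..........................#.####...
165 ............................####...
166 .................#..........#......
167 .................#.................
168 ...........#.......................
170 .....##............................
173 ..................................#
174 .............................######
175 .......................###.########
176 ....................###############
177 ....................###############
178 ....................###############
179 ....................###########.###
180 .....................########.##..#
181 ........
[... 3727 characters left out ...]
#####...................
188 ##..#########################..................
189 #..####..##############.####...................
190 ..####....##################...................
191 .####......#################...................
192 #####.....##################...................
193 ##.......#.#################...................
194 #.........############.#.##....................
195 ..........###########.####.....................
196 ......###.###########.#####....................
197 ......#############....##......................
198 ........#####...##.............................
204 ...#...........................................
212 .................................#....#........
```

The camera shows the fingertips roughly 35 mm higher than the reported TCP z, while x and y agree. I trust the images here, so I'll open, go lower carefully while watching the force, and grip again.

>>> play_rows([
  [0,0,0,0,1],
  [0,0,0,0,1],
  [0,0,0,0,1],
  [0,0,0,0,1],
  [0,0,0,0,1],
  [0,0,0,0,1],
  [0,0,0.5,0,1],
  [0,0,0.5,0,1],
  [0,0,0.3,0,1],
  [0,0,0,0,1],
])

```text
t: 8.22
eef_pos: [0.6037, 0.2001, -0.0234]
eef_rot: [0.107, 0.994, -0.001, -0.002]
ft_force: [-0.3, -0.2, -0.6]
finger_gap: 1.002
grip_force: 0.0
```

>>> play_rows([
  [0,0,0,0,0.5],
  [0,0,0,0,0.3],
  [0,0,0,0,0],
  [0,0,0,0,0],
  [0,0,0,0,0],
  [0,0,0,0,0],
  [0,0,0,0,0],
], grip_force=30)

```text
t: 8.8
eef_pos: [0.6057, 0.2006, -0.0205]
eef_rot: [0.107, 0.994, 0.0, 0.0]
ft_force: [-0.8, 0.8, 3.8]
finger_gap: 0.23
grip_force: 29.4
```

>>> play_rows([
  [0.2,0,0,0,0],
  [0.5,0,0,0,0],
  [0.6,0,0,0,0],
  [0.6,0,0,0,0],
  [0.6,0,0,0,0],
  [0.6,0,0,0,0],
  [0.6,0,0,0,0],
  [0.6,0,0,0,0],
  [0.6,0,0,0,0],
  [0.6,0,0,0,0],
])

```text
t: 9.63
eef_pos: [0.4982, 0.2241, -0.0205]
eef_rot: [0.107, 0.994, 0.0, 0.001]
ft_force: [2.5, 0.3, 1.8]
finger_gap: 0.231
grip_force: 29.6
```

>>> play_rows([
  [0.6,0,0,0,0],
  [0.6,0,0,0,0],
  [0.6,0,0,0,0],
  [0.4,0,0,0,0],
  [0.2,0,0,0,0],
  [0,0,0,0,0],
])

```text
t: 10.13
eef_pos: [0.4505, 0.2344, -0.0206]
eef_rot: [0.106, 0.994, 0.0, -0.0]
ft_force: [-2.5, 0.9, 9.1]
finger_gap: 0.228
grip_force: 30.4
```

```bash
python3 - <<'E'
from h import *
d=snap('scene','e');t=snap('top','e')
f=dict(interpolation=cv2.INTER_CUBIC)
o=np.zeros((600,800,3),np.uint8)
o[:,:400]=cv2.resize(t['color'][150:270,180:260],(400,600),**f)
o[:400,400:]=cv2.resize(d['color'][140:220,235:315],(400,400),**f)
cv2.imwrite('pics/e1.png',o)
E
```

```text
(no output)
```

View pics/e1.png

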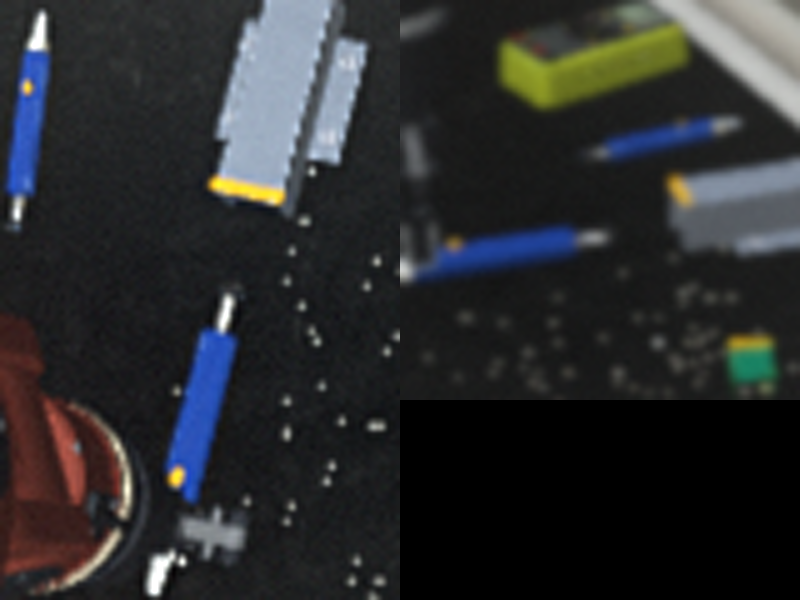

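The pump is out of the holster, about 40 mm clear, with its barrel rear end at top pixel (224,217). I'll let go, rise, and measure it again.

>>> play_rows([
  [0,0,0,0,1],
  [0,0,0,0,1],
  [0,0,0,0,1],
  [0,0,0,0,1],
  [0,0,0,0,1],
  [0,0,-0.6,0,1],
  [0,0,-1,0,1],
  [-0.3,0,-1,0,1],
  [-0.5,0,-0.4,0,1],
  [-0.5,0,0,0,1],
])

```text
t: 11.07
eef_pos: [0.4782, 0.229, 0.0409]
eef_rot: [0.107, 0.994, 0.001, 0.001]
ft_force: [0.2, 0.6, -0.1]
finger_gap: 1.003
grip_force: 0.0
```

```bash
python3 - <<'E'
from h import *
S=snap('scene','f');T=snap('top','f')
s=ctrl.sense();q=s['eef_rot'];print(s['eef_pos'],2*np.arctan2(q[1],q[0]))
for d,box in((T,(195,195,240,275)),(S,(225,175,290,215))):
  x0,y0,x1,y1=box;im=cv2.cvtColor(d['color'],cv2.COLOR_BGR2HSV)[y0:y1,x0:x1]
  for n,lo,hi in(('blue',(105,120,50),(130,255,255)),('white',(0,0,120),(180,70,255)),('yel',(15,120,120),(35,255,255))):
    m=cv2.inRange(im,np.array(lo),np.array(hi));k,l,st,c=cv2.connectedComponentsWithStats(m)
    print(n,[(st[i][:5]+[x0,y0,0,0,0],(c[i]+[x0,y0]).round(1)) for i in range(1,k) if st[i][4]>4])
f=dict(interpolation=cv2.INTER_CUBIC)
o=np.zeros((600,800,3),np.uint8)
o[:,:400]=cv2.resize(T['color'][195:285,185:245],(400,600),**f)
o[:400,400:]=cv2.resize(S['color'][150:220,225:295],(400,400),**f)
cv2.imwrite('pics/f1.png',o)
E
```

```text
[0.47817185 0.22833694 0.03891854] 2.926911955926727
blue [(array([215, 215,  13,  23, 177]), array([221.2, 225.6])), (array([210, 248,  10,  10,  78]), array([214.3, 252.2]))]
white [(array([223, 209,   4,   7,  16]), array([224.5, 212. ])), (array([196, 219,   5,  19,  31]), array([199. , 228.5])), (array([195, 240,   4,   6,  12]), array([196.4, 242.3])), (array([212, 239,  13,   6,  44]), array([217.7, 241.4])), (array([209, 257,   8,  12,  53]), array([211.8, 261.6]))]
yel []
blue [(array([237, 185,  34,  12, 226]), array([253.6, 190.1]))]
white [(array([228, 191,  10,   5,  31]), array([232.8, 193.7]))]
yel []
```

View pics/f1.png

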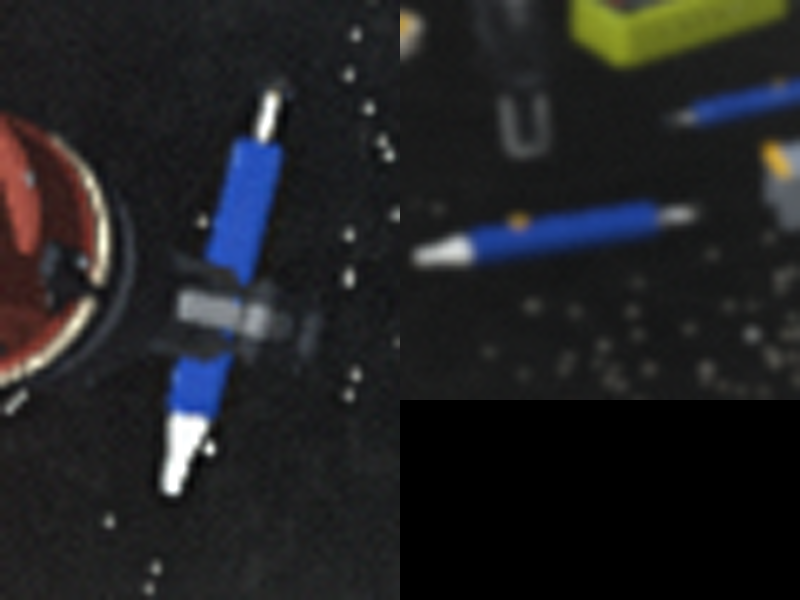

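The pump lies free. In the top view the barrel rear is at (223.3,216.6), the shoulder at (213.1,256.5) and the tip at (210.4,268.5). In the scene view the shoulder is at about (237.3,193.5) and the barrel rear at about (270,187).

```bash
python3 - <<'E'
from h import *
S=load('scene','f');T=load('top','f')
a,b,c=[onz(T,p,.0125) for p in((223.3,216.6),(213.1,256.5),(210.4,268.5))]
print('tail',a,'sh',b,'tip',c,np.linalg.norm(a-b)*1e3,np.linalg.norm(a-c)*1e3)
u=(b-a)/np.linalg.norm(b-a);w=(c-a)/np.linalg.norm(c-a);print('yaw nose',np.arctan2(u[1],u[0]),np.arctan2(w[1],w[0]))
print(tri(T,(223.3,216.6),S,(270,187)),tri(T,(213.1,256.5),S,(237.3,193.2)))
e=np.array([.4782,.2284,0]);th=2.926;X=np.array([np.cos(th),np.sin(th),0]);Y=np.array([np.sin(th),-np.cos(th),0])
for y in(-22,):
  g=b+(a-b)*(y+54)/112;g[2]=0;print(g,'dx,dy mm',(g-e)@X*1e3,(g-e)@Y*1e3)
E
```

```text
tail [0.55293682 0.21194857 0.0125    ] sh [0.44665635 0.23417901 0.0125    ] tip [0.41548477 0.23973373 0.0125    ] 108.58052682601144 140.2322424700052
yaw nose 2.9353977406902567 2.942136097072466
(array([0.55422415, 0.21108739, 0.01389258]), np.float64(0.0031595870492769507)) (array([0.44714745, 0.23468555, 0.01011894]), np.float64(0.0007841700857104104))
[0.4770222  0.22782746 0.        ] dx,dy mm 1.028052264522428 -0.8112477980107449
```

>>> play_rows([
  [0,0,0.7,0,1],
  [0,0,0.9,0,1],
  [0,0,0.8,0,1],
  [0,0,0.6,0,1],
  [0,0,0,0,1],
  [0,0,0,0,0.4],
  [0,0,0,0,0],
  [0,0,0,0,0],
  [0,0,0,0,0],
  [0,0,0,0,0],
], grip_force=25)

```text
t: 12.0
eef_pos: [0.4769, 0.2287, -0.0204]
eef_rot: [0.107, 0.994, 0.0, 0.0]
ft_force: [-0.2, 0.5, -0.7]
finger_gap: 0.301
grip_force: 0.0
```

>>> play_rows([
  [0,0,0,0,0],
  [0,0,0,0,0],
])

```text
t: 12.17
eef_pos: [0.4769, 0.2287, -0.0204]
eef_rot: [0.107, 0.994, 0.0, 0.0]
ft_force: [-0.8, -0.1, 6.7]
finger_gap: 0.232
grip_force: 25.1
```

>>> play_rows([
  [0,0,-0.5,0,0],
  [0,0,-1,0,0],
  [0,0,-1,0,0],
  [0,0,-0.5,-1,0],
  [0,0,-0.3,-1,0],
  [0,0,-0.3,-1,0],
  [0,0,-0.3,-1,0],
  [0,0,-0.3,-1,0],
  [0,0,-0.3,-1,0],
  [0,0,-0.3,-1,0],
])

```text
t: 13.0
eef_pos: [0.4764, 0.2285, 0.0759]
eef_rot: [-0.243, 0.97, -0.0, 0.0]
ft_force: [-0.3, 0.7, -0.6]
finger_gap: 0.227
grip_force: 24.5
```

>>> play_rows([
  [0,0,-0.3,-1,0],
  [0,0,-0.3,-1,0],
  [0,0,-0.3,-1,0],
  [0,0,-0.3,-1,0],
  [0,0,-0.3,-1,0],
  [0,0,-0.3,-1,0],
  [0,0,-0.3,-1,0],
  [0,0,-0.3,-1,0],
  [0,0,-0.3,-1,0],
  [0,0,0,-1,0],
])

```text
t: 13.83
eef_pos: [0.477, 0.2287, 0.1307]
eef_rot: [-0.678, 0.735, -0.0, 0.001]
ft_force: [1.3, 0.6, -0.4]
finger_gap: 0.232
grip_force: 24.5
```

>>> play_rows([
  [0,0,0,-1,0],
  [0,0,0,-1,0],
  [0,0,0,-1,0],
  [0,0,0,-0.14,0],
  [0,0,0,0,0],
  [0,0,0,0,0],
])

```text
t: 14.33
eef_pos: [0.4764, 0.2285, 0.1293]
eef_rot: [0.782, -0.623, 0.0, -0.0]
ft_force: [-0.4, -0.4, -0.5]
finger_gap: 0.232
grip_force: 24.5
```

```bash
python3 - <<'E'
from h import *
S=snap('scene','g');T=snap('top','g')
s=ctrl.sense();q=s['eef_rot'];print(s['eef_pos'],2*np.arctan2(q[1],q[0]),s['finger_gap'],s['joint_positions'].round(2))
for d in(S,T):
  im=cv2.cvtColor(d['color'],cv2.COLOR_BGR2HSV);A=load('scene' if d is S else 'top','f')['color'].astype(int)
  m=cv2.inRange(im,np.array((105,120,50)),np.array((130,255,255)))&((np.abs(d['color'].astype(int)-A).sum(2)>60).astype(np.uint8)*255)
  k,l,st,c=cv2.connectedComponentsWithStats(m);print([(st[i],c[i].round(1)) for i in range(1,k) if st[i][4]>15])
f=dict(interpolation=cv2.INTER_CUBIC)
o=np.zeros((600,800,3),np.uint8)
o[:,:400]=cv2.resize(T['color'][195:285,185:245],(400,600),**f)
o[:400,400:]=cv2.resize(S['color'][110:200,225:315],(400,400),**f)
cv2.imwrite('pics/g1.png',o)
E
```

```text
[0.47641605 0.2285197  0.12915044] -1.3435099039820322 0.23300683205796724 [ 0.31  0.34 -0.26  0.97 -0.   -1.49]
[(array([229, 143,   8,   9,  32], dtype=int32), array([232.7, 146.7])), (array([240, 149,   9,   7,  36], dtype=int32), array([243.7, 151.6]))]
[(array([197, 233,  19,  10, 122], dtype=int32), array([206.6, 237.5]))]
```

>>> play_rows([
  [0.5,-0.05,0,0,0],
  [0.9,-0.09,0,0,0],
  [0.96,-0.1,0,0,0],
  [0.96,-0.1,0,0,0],
  [0.96,-0.1,0,0,0],
  [0.96,-0.1,0,0,0],
  [0.96,-0.1,0,0,0],
  [0.96,-0.1,0,0,0],
  [0.96,-0.1,0,0,0],
  [0.96,-0.1,0,0,0],
])

```text
t: 15.27
eef_pos: [0.5362, 0.0543, 0.129]
eef_rot: [0.783, -0.622, 0.0, 0.0]
ft_force: [0.2, -0.2, -0.2]
finger_gap: 0.234
grip_force: 24.5
```

>>> play_rows([
  [0.96,-0.1,0,0,0],
  [0.96,-0.1,0,0,0],
  [0.96,-0.1,0,0,0],
  [0.96,-0.1,0,0,0],
  [0.96,-0.1,0,0,0],
  [0.96,-0.1,0,0,0],
  [0.96,-0.1,0,0,0],
  [0.96,-0.1,0,0,0],
  [0.96,-0.1,0,0,0],
  [0.96,-0.1,0,0,0],
])

```text
t: 16.1
eef_pos: [0.5991, -0.1282, 0.1289]
eef_rot: [0.783, -0.622, -0.0, 0.0]
ft_force: [0.2, -0.1, 0.4]
finger_gap: 0.233
grip_force: 24.5
```

>>> play_rows([
  [0.96,-0.1,0,0,0],
  [0.96,-0.1,0,0,0],
  [0.9,-0.05,0,0,0],
  [0.2,0,0,0,0],
  [0,0,0,0,0],
  [0,0,0,0,0],
  [0,0,0,0,0],
])

```text
t: 16.68
eef_pos: [0.6174, -0.1833, 0.129]
eef_rot: [0.783, -0.621, -0.0, -0.0]
ft_force: [-0.3, 0.0, -0.2]
finger_gap: 0.229
grip_force: 24.5
```

```bash
python3 - <<'E'
from h import *
S=snap('scene','i');T=snap('top','i')
s=ctrl.sense();q=s['eef_rot'];print(s['eef_pos'],2*np.arctan2(q[1],q[0]),s['finger_gap'],s['joint_positions'].round(2))
f=dict(interpolation=cv2.INTER_CUBIC)
o=np.zeros((600,800,3),np.uint8)
o[:240,:]=cv2.resize(T['color'][150:210,300:500][:, 20:140],(480,240),**f)[:, :480] if 0 else 0
o[:,:400]=cv2.resize(S['color'][165:255,320:380],(400,600),**f)
o[:400,400:]=cv2.resize(T['color'][150:220,350:420],(400,400),**f)
cv2.imwrite('pics/i1.png',o)
E
```

```text
[ 0.61755288 -0.18322378  0.12914855] -1.3405435150901834 0.2283150350785511 [-0.4   0.56  0.09  1.1   0.   -2.2 ]
```

View pics/i1.png

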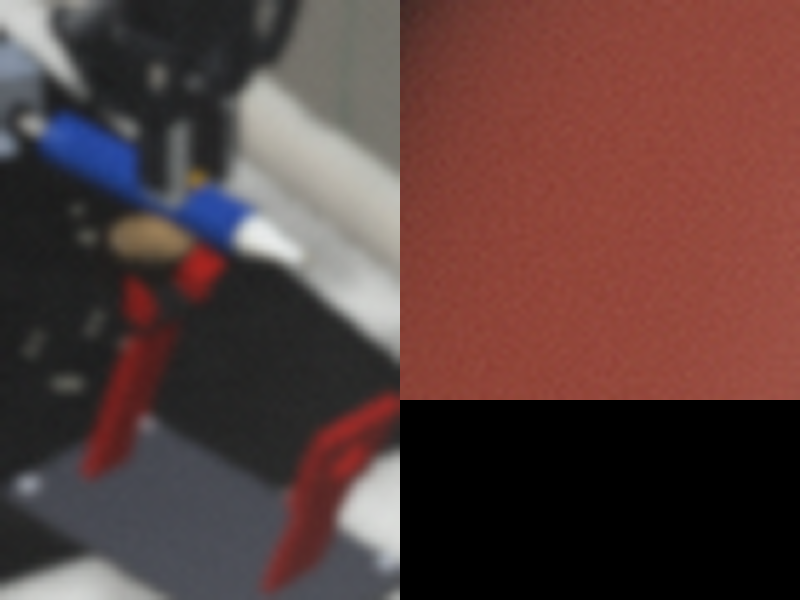

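The scene view shows the pump held level above the stand, tip at about (364.9,203.3); the arm blocks the top view. It is 20 mm short along the stand. I'll check the lateral match between pump and stand within this one camera.

```bash
python3 - <<'E'
from h import *
S=load('scene','i');A=load('scene','a');TT=load('top','a')
O=np.array([.6255,-.2140]);u=np.array([-.2257,.9742]);v=np.array([.9742,.2257])
def st(p): p=np.array(p);return ((p[:2]-O)@v*1e3).round(1),((p[:2]-O)@u*1e3).round(1),(p[2]*1e3).round(1)
print('eef',st([.61755,-.18322,.129]))
c=lambda x,y:(320+(x+.5)/6.667-.5,165+(y+.5)/6.667-.5)
for n,p in(('tip',(302,258)),('sh',(243,228)),('tail',(52,133))):print(n,st(onz(S,c(*p),.160)))
print('eye',st(onz(A,(372.6,234),.0824)),'top',st(onz(TT,(407,179.2),.0824)), 'exp 0,-57.1')
im=cv2.cvtColor(A['color'],cv2.COLOR_BGR2HSV)
for nm,D,b in(('S',A,(336,196,356,217)),('T',TT,(364,174,382,196))):
  im=cv2.cvtColor(D['color'],cv2.COLOR_BGR2HSV);x0,y0,x1,y1=b
  m=cv2.inRange(im,(0,150,130),(8,255,255))|cv2.inRange(im,(172,150,130),(180,255,255))
  m=m[y0:y1,x0:x1]
  for r in m: print(''.join('#' if q else '.' for q in r))
  k,l,s_,c_=cv2.connectedComponentsWithStats(m)
  for i in range(1,k):
    if s_[i][4]>5: print(nm,s_[i],(c_[i]+[x0,y0]).round(1),st(onz(D,c_[i]+[x0,y0],.118)))
E
```

```text
eef (np.float64(-0.8), np.float64(31.8), np.float64(129.0))
tip (np.float64(1.1), np.float64(-31.2), np.float64(160.0))
sh (np.float64(1.1), np.float64(0.9), np.float64(160.0))
tail (np.float64(-0.2), np.float64(111.0), np.float64(160.0))
eye (np.float64(-3.0), np.float64(-65.7), np.float64(82.4)) top (np.float64(-1.5), np.float64(-59.7), np.float64(82.4)) exp 0,-57.1
....................
....................
....................
....................
....................
....................
....................
............####....
............#####...
............####....
............####....
.............#......
....................
....................
....................
....................
....................
....................
....................
....................
....................
S [12  7  5  5 18] [349.6 204.6] (np.float64(17.2), np.float64(40.5), np.float64(118.0))
..................
..................
......###.........
.....####.........
....#####.........
....#####.........
..####............
..................
..................
..................
.#................
##................
##................
##................
##................
##................
###....####.......
###...#######.....
###...#..##.......
..................
..................
..................
T [ 2  2  7  5 21] [369.8 178.1] (np.float64(15.6), np.float64(39.0), np.float64(118.0))
T [ 0 10  3  9 20] [364.8 188.6] (np.float64(-7.4), np.float64(57.7), np.float64(118.0))
T [ 6 16  7  3 14] [372.7 190.9] (np.float64(-17.4), np.float64(40.1), np.float64(118.0))
```

>>> play_rows([
  [0.5,0,0,0,0],
  [0.5,0,0,0,0],
  [0,0,0.5,0,0],
  [0,0,0.5,0,0],
  [0,0,0.4,0,0],
  [0,0,0.2,0,0],
  [0,0,0,0,0],
  [0,0,0,0,0],
])

```text
t: 17.45
eef_pos: [0.622, -0.2033, 0.0965]
eef_rot: [0.783, -0.621, -0.0, 0.0]
ft_force: [-0.3, 0.4, 0.2]
finger_gap: 0.229
grip_force: 24.5
```

>>> play_rows([
  [0,0,0.1,0,0],
  [0,0,0.1,0,0],
  [0,0,0.1,0,0],
  [0,0,0.1,0,0],
  [0,0,0,0,0],
])

```text
t: 17.87
eef_pos: [0.6225, -0.2038, 0.089]
eef_rot: [0.783, -0.622, 0.0, 0.0]
ft_force: [0.5, -0.5, 1.5]
finger_gap: 0.234
grip_force: 24.7
```

>>> play_rows([
  [0,0,0.1,0,0],
  [0,0,0.1,0,0],
  [0,0,0.1,0,0],
  [0,0,0.1,0,0],
  [0,0,0,0,0],
])

```text
t: 18.28
eef_pos: [0.6234, -0.2056, 0.0821]
eef_rot: [0.783, -0.622, 0.002, 0.001]
ft_force: [0.1, -6.2, 7.5]
finger_gap: 0.232
grip_force: 27.2
```

```bash
python3 - <<'E'
from h import *
S=snap('scene','j')
s=ctrl.sense();print(s['eef_pos'],s['ft_force'],s['moment'],s['finger_gap'])
im=cv2.cvtColor(S['color'],cv2.COLOR_BGR2HSV)
x0,y0,x1,y1=320,165,385,255
b=cv2.inRange(im,(105,120,50),(130,255,255));w=cv2.inRange(im,(0,0,140),(180,60,255));r=cv2.inRange(im,(0,130,90),(8,255,255))|cv2.inRange(im,(172,130,90),(180,255,255));yl=cv2.inRange(im,(12,110,120),(35,255,255))
for y in range(y0,y1): print(y,''.join('b' if b[y,x] else 'Y' if yl[y,x] else 'w' if w[y,x] else 'r' if r[y,x] else '.' for x in range(x0,x1)))
E
```

```text
[ 0.62342098 -0.20557502  0.08218484] [-0.10517567 -6.73318617  6.70689962] [-1.12546568  0.01100405  0.00336963] 0.2323588190736707
165 wwwwwwwwwwwwwwwwwwww.............................................
166 wwwwwwwwwwwwwwwwwwww.............................................
167 wwwwwwwwwwwwwwwwwwww.............................................
168 wwwwwwwwwwwwwwwwwwww.............................................
169 .wwwwwwwwwwwwwwwwwwww............................................
170 .wwwwwwwwwwwwwwwwwwww............................................
171 .wwwwwwwwwwwwwwwwwwww............................................
172 wwwwwwwwwwwwwwwwwwwwww...........................................
173 wwwwwwwwwwwwwwwwwwwwww...........................................
174 wwwwwwwwwwwwwwwwwwwww............................................
175 wwwww...wwwwwwwwwwwww............................................
176 .w.......wwwwwwwwwwww............................................
177 ..........wwwwwwwwwww............................................
178 ............wwwwwwwww................................
[... 4632 characters left out ...]

245 ...........................................rrrr......wwwwwwwwwwww
246 ...........................................rrrr........wwwwwwwwww
247 ..........................................rrr...........wwwwwwwww
248 ..........................................rrr............wwwwwwww
249 ............www..........................rrrr............wwwwwwww
250 .........wwwwwwww........................rrr.................wwww
251 ......wwwwwwwwwwww.......................rr...................www
252 ...wwwwwwwwwwwwwwwww....................rr...................wwww
253 wwwwwwwwwwwwwwwwwwwwww......................................wwwww
254 wwwwwwwwwwwwwwwwwwwwwww....................................wwwwww
```

```bash
cat >> h.py <<'E'
O=np.array([.6255,-.2140]);U=np.array([-.2257,.9742]);V=np.array([.9742,.2257])
def inplane(d,uv,lat=.0007):
    o,r=ray(d,uv);k=(lat-(o[:2]-O)@V)/(r[:2]@V);p=o+k*r;return np.array([(p[:2]-O)@U,p[2]])*1e3
E
python3 - <<'E'
from h import *
for k,tip,tail in(('i',(364.9,203.3),(327.8,184.9)),('j',(369.5,225.2),(332.3,199.5))):
    S=load('scene',k);a=inplane(S,tip);b=inplane(S,tail);print(k,a.round(1),b.round(1),np.degrees(np.arctan2(*(b-a)[::-1])),np.linalg.norm(a-b))
for y in(38,40,42): print(proj(load('scene','j'),np.r_[O+U*.044+V*.0007,.108]))
E
```

```text
i [-31.7 160.3] [110.3 158.7] -0.6342246332794037 141.95359704333347
j [-50.3 101.1] [ 92.5 119.1] 7.194772684627554 143.96100125630826
[344.415447  209.4145361]
[344.415447  209.4145361]
[344.415447  209.4145361]
```

>>> play_rows([
  [-0.05,0,0.1,0,0],
  [-0.05,0,0.1,0,0],
  [-0.05,0,0.1,0,0],
  [0,0,0.1,0,0],
  [0,0,0,0,0],
])

```text
t: 18.75
eef_pos: [0.6232, -0.2037, 0.0746]
eef_rot: [0.783, -0.622, 0.003, 0.001]
ft_force: [0.3, -9.8, 9.0]
finger_gap: 0.228
grip_force: 32.5
```

```bash
cat > m.py <<'E'
import sys
from h import *
def run(tag,full=0):
    S=snap('scene',tag);s=ctrl.sense();print(s['t'],s['eef_pos'].round(4),s['ft_force'].round(1),s['finger_gap'].round(3))
    e=s['eef_pos'];print('eef stand',((e[:2]-O)@V*1e3).round(1),((e[:2]-O)@U*1e3).round(1))
    im=cv2.cvtColor(S['color'],cv2.COLOR_BGR2HSV);x0,y0,x1,y1=320,180,385,250
    b=cv2.inRange(im,(105,120,50),(130,255,255));w=cv2.inRange(im,(0,0,120),(180,60,255));k,l,st,c=cv2.connectedComponentsWithStats(b)
    r=cv2.inRange(im,(0,130,90),(8,255,255))|cv2.inRange(im,(172,130,90),(180,255,255))
    for y in range(190,248): print(y,''.join('b' if b[y,x] else 'r' if r[y,x] else 'w' if w[y,x] and not(y<235 and x>378) else '.' for x in range(326,385)))
run(sys.argv[1])
E
python3 m.py k
```

```text
Traceback (most recent call last):
  File "m.py", line 10, in <module>
    run(sys.argv[1])
    ~~~^^^^^^^^^^^^^
  File "m.py", line 4, in run
    S=snap('scene',tag);s=ctrl.sense();print(s['t'],s['eef_pos'].round(4),s['ft_force'].round(1),s['finger_gap'].round(3))
                                                                                                 ^^^^^^^^^^^^^^^^^^^^^
AttributeError: 'float' object has no attribute 'round'
```

```bash
sed -i "s/s\['finger_gap'\].round(3)/round(s['finger_gap'],3)/" m.py; python3 m.py k
```

```text
18.85 [ 0.6232 -0.2037  0.0748] [ 1.7 -9.4  6.4] 0.23
eef stand 0.1 10.6
190 ...........................................wwwwwwwwww......
191 ...........................................wwwwwwwwww......
192 ....ww....................................wwwwwwwwwww......
193 ....www...................................wwwwwwwwwww......
194 .....www.................................wwwwwwwwwwww......
195 .....www.bb..............................wwwwwwwwwwww......
196 ......w..bbb..........................wwwwwwwwwwwwwww......
197 .......bbbbb..........................wwwwwwwwwwwwwww......
198 ......bbbbbbb........................wwwwwwwwwwwwwwww......
199 .......bbbbbb........................wwwwwwwwwwwwwwww......
200 ........bbbbbb......................wwwwwwwwwwwwwwwww......
201 ........bbbbbbb.....................wwwwwwwwwwwwwwwww......
202 ........bbbbbbbbb...................wwwwwwwwwwwwwwwww......
203 ..........bbbbbbbbb.................wwwwwwwwwwwwwwwww......
204 ...........bbbbbbbbb.................wwwwwwwwwwwwwwww......
205 ............bbbbbbbb..................wwwwwwwwwwwwwww......
206
[... 1984 characters left out ...]
 ......................................rrrrrrrr.wwwwwwwwwwww
238 ......................................rrrr.rr.wwwwwwwwwwwww
239 ......................................rrrr....wwwwwwwwwwwww
240 ......................................rrrr.r.wwwwwwwwwwwwww
241 ......................................rrr....wwwwwwwwwwwwww
242 ......................................rrr...wwwwwwwwwwwwwww
243 ......................................rrr...wwwwwwwwwwwwwww
244 .....................................rrrr....wwwwwwwwwwwwww
245 .....................................rrr......wwwwwwwwwwwww
246 .....................................rrrr.......wwwwwwwwwww
247 ....................................rrr..........wwwwwwwwww
```

```bash
python3 - <<'E'
from h import *
S=load('scene','k');a=inplane(S,(368.8,228.0));b=inplane(S,(333.3,199.2));print(a.round(1),b.round(1),np.degrees(np.arctan2(*(b-a)[::-1])),np.linalg.norm(a-b))
# expected pixels of pump for given pose: tip y,z in stand, tilt
def pp(s,tilt=20):
    r=np.radians(20);out={}
    for n,y,z in(('tip',-84,10.5),('sh',-54,10.5),('shtop',-54,21),('tail',58,10.5),('tailtop',58,21),('end',84,10.5)):
        Y=(y+s)*np.cos(r)-z*np.sin(r);Z=92+(y+s)*np.sin(r)+z*np.cos(r)
        out[n]=proj(S,np.r_[O+U*Y*1e-3+V*.0007,Z*1e-3]).round(1)
    return out
for s in(38,0):print(s,pp(s))
E
```

```text
[-48.2  91.2] [ 88.4 121.8] 12.644613917012716 139.97894261086716
38 {'tip': array([368.4, 229.4]), 'sh': array([360.8, 221.9]), 'shtop': array([361.8, 219.4]), 'tail': array([333.7, 195.4]), 'tailtop': array([334.6, 192.8]), 'end': array([327.7, 189.5])}
0 {'tip': array([378.2, 239. ]), 'sh': array([370.4, 231.4]), 'shtop': array([371.5, 228.8]), 'tail': array([342.7, 204.2]), 'tailtop': array([343.6, 201.6]), 'end': array([336.5, 198.2])}
```

```bash
python3 - <<'E'
from h import *
A=load('scene','a');T=load('top','a')
def st(p): return np.round([(p[:2]-O)@V*1e3,(p[:2]-O)@U*1e3,p[2]*1e3],1)
p,e=tri(T,(369.8,178.1),A,(349.6,204.6));print('cheek R',st(p),e)
q=lambda x,y:(335+(x-400+.5)/4.6-.5,160+(y+.5)/4.6-.5)
r=lambda x,y:(315+(x+.5)/8-.5,190+(y+.5)/8-.5)
# plate top corners: top view far(+x) corner (745,42), near? ; scene right top (523,275), left top (430,325)
for a,b,n in(((745,42),(523,278),'plate +x top'),((576,74),(310,115),'cheek R outer tip'),((590,150),(192,135),'cheek L outer')):
    p,e=tri(T,q(*a),A,r(*b));print(n,st(p),e)
# predicted pixels in both
c,s=np.cos(np.radians(20)),np.sin(np.radians(20))
def W(x,y,z): Y=y*c-z*s;Z=92+y*s+z*c;return np.r_[O+(U*Y+V*x)*1e-3,Z*1e-3]
for n,P in(('plateTop+x uphill',(22,-54,31.5)),('plateTop-x uphill',(-22,-54,31.5)),('plateTop+x down',(22,-60,31.5)),('plateTop-x down',(-22,-60,31.5)),('cheekR tip dn',(20,40,18)),('cheekR tip up',(20,54,18)),('cheekL tip dn',(-20,40,18)),('cheekL tip up',(-20,54,18)),('floor',(0,47,0))):
    w=W(*P);a=proj(T,w);b=proj(A,w);print(n,'T crop',(((a-[335,160])+.5)*4.6+[400,0]).round(),'S crop',(((b-[315,190])+.5)*8).round())
E
```

```text
cheek R [ 15.5  39.  119.4] 0.0002726834287783228
plate +x top [ 20.  -68.5 103.2] 0.0018161703971022016
cheek R outer tip [ 19.7  30.2 123.2] 0.0022161668837383172
cheek L outer [-26.3  36.8 132.7] 0.003209109823603493
plateTop+x uphill T crop [733.  40.] S crop [509. 269.]
plateTop-x uphill T crop [755. 116.] S crop [417. 321.]
plateTop+x down T crop [742.  39.] S crop [522. 281.]
plateTop-x down T crop [764. 115.] S crop [430. 333.]
cheekR tip dn T crop [575.  73.] S crop [305. 116.]
cheekR tip up T crop [552.  76.] S crop [278.  90.]
cheekL tip dn T crop [594. 144.] S crop [222. 159.]
cheekL tip up T crop [571. 147.] S crop [195. 132.]
floor T crop [558. 119.] S crop [238. 160.]
```

```bash
python3 - <<'E'
from h import *
K=cv2.resize(load('scene','k')['color'][185:260,320:395],(600,600),interpolation=cv2.INTER_CUBIC)
cv2.imwrite('pics/k1.png',K)
E
```

```text
(no output)
```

View pics/k1.png

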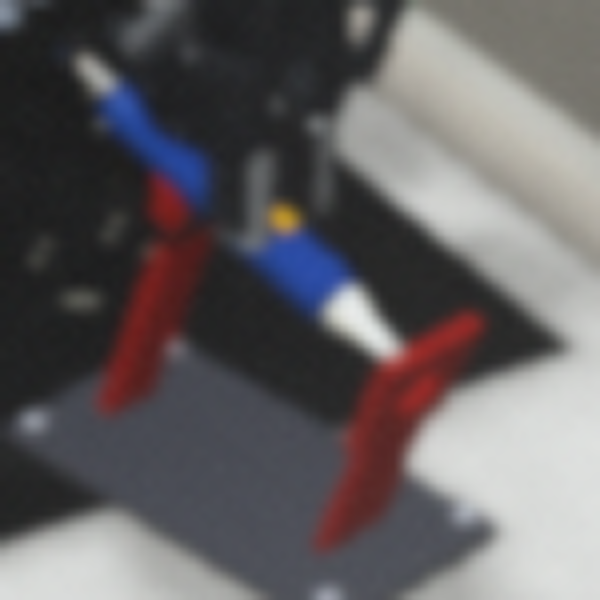

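The last view shows the barrel lying in the saddle between the cheeks, tilted about 17°, with the nose tip just behind the eye plate at about (368.8,228). Next I slide it down the slope into the eye.

>>> play_rows([
  [0.1,0,0.06,0,0],
  [0.15,0,0.08,0,0],
  [0.15,0,0.08,0,0],
  [0.15,0,0.08,0,0],
  [0.15,0,0.06,0,0],
  [0,0,0,0,0],
])

```text
t: 19.35
eef_pos: [0.625, -0.2117, 0.0678]
eef_rot: [0.784, -0.621, -0.001, -0.002]
ft_force: [-5.3, 12.2, 20.4]
finger_gap: 0.225
grip_force: 33.7
```

```bash
python3 m.py l
```

```text
19.4 [ 0.625  -0.2117  0.0678] [-5.  12.8 21.6] 0.233
eef stand 0.0 2.3
190 .........................................w.....wwwwww......
191 .........................................w....wwwwwww......
192 ......ww......................................wwwwwww......
193 .......ww.....................................wwwwwww......
194 .......www...................................wwwwwwww......
195 ........ww...................................wwwwwwww......
196 .........ww.................................wwwwwwwww......
197 ...........b................................wwwwwwwww......
198 ........bbbbb..............................wwwwwwwwww......
199 .........bbbbb...........................wwwwwwwwwwww......
200 .........bbbbb..........................wwwwwwwwwwwww......
201 .........bbbbbb.........................wwwwwwwwwwwww......
202 ..........bbbbbb.......................wwwwwwwwwwwwww......
203 ...........bbbbb.......................wwwwwwwwwwwwww......
204 ............bbbbb.....................wwwwwwwwwwwwwww......
205 .............bbbbb....................wwwwwwwwwwwwwww......
206 
[... 1983 characters left out ...]
 ......................................rrrrrrrr.wwwwwwwwwwww
238 ......................................rrrrrrr.wwwwwwwwwwwww
239 ......................................rrrr....wwwwwwwwwwwww
240 ......................................rrr....wwwwwwwwwwwwww
241 ......................................rrr....wwwwwwwwwwwwww
242 ......................................rrr.r.wwwwwwwwwwwwwww
243 ......................................rrr...wwwwwwwwwwwwwww
244 .....................................rrr.....wwwwwwwwwwwwww
245 .....................................rrr......wwwwwwwwwwwww
246 .....................................rrrr.......wwwwwwwwwww
247 ....................................rrrr.........wwwwwwwwww
```

```bash
python3 - <<'E'
from h import *
S=load('scene','l')
for n,p in(('sh',(362.5,224)),('end',(331.8,191.7)),('tail',(336,199))):print(n,inplane(S,p).round(1))
a=inplane(S,(362.5,224));b=inplane(S,(331.8,191.7));print(np.degrees(np.arctan2(*(b-a)[::-1])),np.linalg.norm(b-a))
d=(b-a)/np.linalg.norm(b-a);print('tip',a-30*d,'eye line at -54: exp tip at eye (-54.3,83.4)')
r=np.radians(20)
for s in(24,26,28,30,32):
  P=lambda y,z:proj(S,np.r_[O+U*((y+s)*np.cos(r)-z*np.sin(r))*1e-3+V*.0007,(92+(y+s)*np.sin(r)+z*np.cos(r))*1e-3]).round(1)
  print(s,'sh',P(-54,10.5),'tail',P(58,10.5),'end',P(84,10.5))
print(ctrl.sense()['joint_positions'].round(2))
E
```

```text
sh [-25.1  92.9]
end [ 94.2 143.5]
tail [ 77.4 127.1]
22.99991129014245 129.63269702117395
tip [-52.74366233  81.14152134] eye line at -54: exp tip at eye (-54.3,83.4)
24 sh [364.3 225.4] tail [337.  198.6] end [330.9 192.7]
26 sh [363.8 224.9] tail [336.5 198.2] end [330.4 192.2]
28 sh [363.3 224.4] tail [336.  197.7] end [330.  191.8]
30 sh [362.8 223.9] tail [335.6 197.3] end [329.5 191.3]
32 sh [362.3 223.4] tail [335.1 196.8] end [329.1 190.9]
[-0.44  0.63  0.05  0.99  0.   -2.24]
```

>>> play_rows([
  [-0.25,0,-0.1,0,0],
  [-0.25,0,-0.15,0,0],
  [0,0,0,0,0],
  [0,0,0,0,0],
])

```text
t: 19.73
eef_pos: [0.6229, -0.2043, 0.0712]
eef_rot: [0.784, -0.621, 0.0, -0.0]
ft_force: [0.6, -0.7, 5.2]
finger_gap: 0.228
grip_force: 32.2
```

```bash
cat > n.py <<'E'
import sys
from h import *
tag=sys.argv[1];S=snap('scene',tag);s=ctrl.sense();e=s['eef_pos']
print(round(s['t'],2),'gap',round(s['finger_gap'],3),'F',s['ft_force'].round(1),'eef',e.round(4),'stand',((e[:2]-O)@V*1e3).round(1),((e[:2]-O)@U*1e3).round(1))
r=np.radians(20)
def P(y,z,s=0,x=.7): return proj(S,np.r_[O+U*((y+s)*np.cos(r)-z*np.sin(r))*1e-3+V*x*1e-3,(92+(y+s)*np.sin(r)+z*np.cos(r))*1e-3])
p0,p1=P(-54,10.5),P(58,10.5);d=(p0-p1)/np.linalg.norm(p0-p1);n=np.array([-d[1],d[0]])
im=cv2.cvtColor(S['color'],cv2.COLOR_BGR2HSV)
b=cv2.inRange(im,(105,120,50),(130,255,255));w=cv2.inRange(im,(0,0,120),(180,60,255))
# rotate image so expected axis is horizontal: columns=px along axis (x4 zoom), row=perp
q=4;M=np.array([d*q,n*q]);M=np.c_[M,-M@p1+[30*q,12*q]];sz=(80*q,24*q)
R=cv2.warpAffine(S['color'],M,sz,flags=cv2.INTER_CUBIC);h=cv2.cvtColor(R,cv2.COLOR_BGR2HSV)
B=cv2.inRange(h,(105,110,40),(130,255,255));W=cv2.inRange(h,(0,0,110),(180,70,255))
print('expected px along: tail 30, shoulder',30+np.linalg.norm(p0-p1))
for c in range(16,79,2):
    f=lambda m:(lambda v:f'{v.min()/q-12:5.1f}..{v.max()/q-12:4.1f}' if len(v)>4 else '     -    ')(np.nonzero(m[:,c*q])[0])
    print(c,'B',f(B),'W',f(W[4*q:20*q]if 0 else W))
E
python3 n.py m; sed -i 's/^S=.*//' /dev/null; python3 - <<'E'
E
```

```text
19.78 gap 0.231 F [0.5 0.1 5.1] eef [ 0.6229 -0.2043  0.0711] stand -0.3 10.0
expected px along: tail 30, shoulder 68.81982121203376
16 B      -     W -12.0..-1.0
18 B  -2.0.. 2.8 W      -    
20 B  -1.8.. 2.5 W      -    
22 B  -1.2.. 3.0 W      -    
24 B  -0.8.. 3.2 W      -    
26 B  -0.2.. 3.5 W      -    
28 B  -0.2.. 3.2 W      -    
30 B  -0.8.. 3.0 W      -    
32 B  -1.2.. 3.0 W      -    
34 B  -0.8.. 3.5 W      -    
36 B   0.8.. 3.5 W      -    
38 B      -     W      -    
40 B      -     W      -    
42 B      -     W      -    
44 B      -     W  -0.8.. 3.2
46 B  -0.2.. 5.0 W  -2.0..-1.0
48 B  -3.5.. 5.2 W      -    
50 B  -3.5.. 5.5 W      -    
52 B  -3.2.. 5.8 W      -    
54 B  -3.0.. 5.5 W      -    
56 B      -     W  -0.5.. 4.2
58 B      -     W  -1.2.. 4.5
60 B      -     W  -0.8.. 4.2
62 B      -     W  -0.2.. 4.2
64 B      -     W   0.0.. 4.0
66 B      -     W   1.8.. 3.5
68 B      -     W      -    
70 B      -     W      -    
72 B      -     W      -    
74 B      -     W  -2.5.. 3.0
76 B      -     W  -6.2.. 8.2
78 B      -     W -10.5.. 9.0sed: couldn't edit /dev/null: not a regular file
```

>>> play_rows([
  [0,0,-0.16,0,0],
  [0,0,-0.16,0,0],
  [0,0,0,0,0],
])

```text
t: 20.03
eef_pos: [0.6224, -0.2046, 0.0774]
eef_rot: [0.783, -0.622, -0.0, 0.0]
ft_force: [-0.2, -0.1, -1.0]
finger_gap: 0.234
grip_force: 31.6
```

```bash
python3 n.py n
```

```text
20.08 gap 0.231 F [ 0.  -0.4 -0.7] eef [ 0.6224 -0.2046  0.0771] stand -0.9 9.9
expected px along: tail 30, shoulder 68.81982121203376
16 B  -2.0.. 1.2 W      -    
18 B  -2.8.. 2.0 W      -    
20 B  -2.8.. 2.0 W      -    
22 B  -2.0.. 2.2 W      -    
24 B  -1.5.. 2.8 W      -    
26 B  -1.5.. 2.5 W      -    
28 B  -2.0.. 2.8 W      -    
30 B  -2.5.. 2.5 W      -    
32 B  -2.5.. 2.5 W      -    
34 B  -1.2.. 2.8 W      -    
36 B      -     W      -    
38 B      -     W      -    
40 B      -     W      -    
42 B      -     W      -    
44 B      -     W  -2.0..-0.2
46 B  -4.2.. 4.0 W      -    
48 B  -4.8.. 4.0 W      -    
50 B  -4.5.. 4.2 W      -    
52 B  -4.5.. 4.2 W      -    
54 B  -4.0..-1.8 W      -    
56 B      -     W  -3.2.. 3.0
58 B      -     W  -2.5.. 3.0
60 B      -     W  -1.8.. 2.8
62 B      -     W  -1.5.. 2.5
64 B      -     W  -1.2.. 2.5
66 B      -     W      -    
68 B      -     W      -    
70 B      -     W      -    
72 B      -     W      -    
74 B      -     W  -2.8.. 2.8
76 B      -     W  -6.2.. 8.2
78 B      -     W -10.5.. 9.0
```

>>> play_rows([
  [0.14,0,0.04,0,0],
  [0.14,0,0.04,0,0],
  [0.14,0,0.05,0,0],
  [0.14,0,0.05,0,0],
  [0.14,0,0.05,0,0],
  [0,0,0,0,0],
])

```text
t: 20.58
eef_pos: [0.6257, -0.2189, 0.0722]
eef_rot: [0.783, -0.622, -0.0, 0.0]
ft_force: [0.3, -0.2, -0.7]
finger_gap: 0.229
grip_force: 31.6
```

```bash
python3 n.py o
```

```text
20.63 gap 0.232 F [-0.5  0.2 -0.4] eef [ 0.6257 -0.2186  0.0723] stand -0.9 -4.5
expected px along: tail 30, shoulder 68.81982121203376
16 B      -     W -12.0..-1.2
18 B      -     W -12.0..-1.2
20 B      -     W -12.0..-1.2
22 B  -3.2.. 1.8 W      -    
24 B  -3.0.. 2.0 W      -    
26 B  -2.5.. 2.2 W      -    
28 B  -2.0.. 2.5 W      -    
30 B  -1.5.. 2.2 W      -    
32 B  -1.5.. 2.2 W      -    
34 B  -2.2.. 2.5 W      -    
36 B  -2.8.. 2.8 W      -    
38 B  -2.2.. 2.8 W      -    
40 B  -0.2.. 3.0 W      -    
42 B      -     W      -    
44 B      -     W      -    
46 B      -     W      -    
48 B      -     W  -1.8.. 1.8
50 B  -1.0.. 3.8 W  -3.0..-2.0
52 B  -4.8.. 3.8 W      -    
54 B  -4.8.. 4.0 W      -    
56 B  -4.8.. 4.2 W      -    
58 B  -4.5.. 4.2 W      -    
60 B      -     W  -1.5.. 2.8
62 B      -     W  -3.0.. 3.2
64 B      -     W  -2.8.. 2.8
66 B      -     W  -1.5.. 0.0
68 B      -     W      -    
70 B      -     W   0.0.. 1.8
72 B      -     W      -    
74 B      -     W  -2.5.. 3.0
76 B      -     W  -6.2.. 8.2
78 B      -     W -10.5.. 9.0
```

>>> play_rows([
  [0.14,0,0.05,0,0],
  [0.14,0,0.05,0,0],
  [0.14,0,0.05,0,0],
  [0.14,0,0.05,0,0],
  [0,0,0,0,0],
])

```text
t: 21.05
eef_pos: [0.6283, -0.2297, 0.0683]
eef_rot: [0.783, -0.622, 0.0, 0.0]
ft_force: [-0.0, 0.7, -0.4]
finger_gap: 0.233
grip_force: 31.6
```

```bash
python3 n.py p | grep -v "B      -     W      -"
```

```text
21.1 gap 0.232 F [-0.2  0.5 -1.1] eef [ 0.6283 -0.2294  0.0684] stand -0.8 -15.7
expected px along: tail 30, shoulder 68.81982121203376
20 B      -     W -12.0..-1.5
22 B      -     W -12.0..-0.8
24 B      -     W -12.0..-0.5
26 B  -3.2.. 1.5 W      -    
28 B  -3.2.. 2.0 W      -    
30 B  -2.5.. 2.0 W      -    
32 B  -2.0.. 2.0 W      -    
34 B  -1.5.. 2.2 W      -    
36 B  -1.5.. 2.5 W      -    
38 B  -2.2.. 2.8 W      -    
40 B  -2.8.. 2.8 W      -    
42 B  -2.5.. 3.0 W      -    
44 B  -0.5.. 2.8 W      -    
52 B      -     W  -2.0.. 1.8
54 B   1.0.. 3.5 W  -2.8..-1.8
56 B  -4.8.. 3.8 W      -    
58 B  -5.0.. 3.8 W      -    
60 B  -4.8.. 4.0 W      -    
62 B  -4.8.. 4.2 W      -    
64 B  -3.8..-2.8 W  -0.8.. 2.8
66 B      -     W  -3.0..-0.2
70 B      -     W  -1.2.. 2.0
72 B      -     W  -1.2.. 2.5
74 B      -     W  -2.8.. 3.2
76 B      -     W  -6.2.. 8.2
78 B      -     W -10.5.. 9.0
```

>>> play_rows([
  [0.14,0,0.05,0,0],
  [0.14,0,0.05,0,0],
  [0.14,0,0.05,0,0],
  [0.07,0,0.025,0,0],
  [0,0,0,0,0],
])

```text
t: 21.52
eef_pos: [0.6305, -0.239, 0.0649]
eef_rot: [0.783, -0.622, -0.0, 0.0]
ft_force: [0.6, 1.4, 0.2]
finger_gap: 0.228
grip_force: 31.6
```

```bash
python3 n.py q | grep -v "B      -     W      -"
```

```text
21.57 gap 0.232 F [-0.3  0.4 -0.4] eef [ 0.6305 -0.2389  0.065 ] stand -0.8 -25.3
expected px along: tail 30, shoulder 68.81982121203376
22 B      -     W -12.0..-1.8
24 B      -     W -12.0..-0.8
26 B      -     W  -4.2..-0.2
30 B  -3.2.. 2.0 W      -    
32 B  -3.2.. 1.8 W      -    
34 B  -2.5.. 2.0 W      -    
36 B  -2.0.. 2.2 W      -    
38 B  -1.2.. 2.5 W      -    
40 B  -1.5.. 2.5 W      -    
42 B  -2.2.. 3.0 W      -    
44 B  -2.8.. 3.0 W      -    
46 B  -2.2.. 3.0 W      -    
48 B  -0.2.. 2.8 W      -    
54 B      -     W  -3.2..-2.0
56 B      -     W  -2.0.. 2.0
58 B  -1.5.. 3.5 W  -4.0..-2.5
60 B  -4.8.. 3.8 W      -    
62 B  -5.0.. 3.8 W      -    
64 B  -4.8.. 4.0 W      -    
70 B      -     W  -2.0.. 2.2
72 B      -     W  -3.0.. 2.8
74 B      -     W  -2.8.. 3.2
76 B      -     W  -6.2.. 8.2
78 B      -     W -10.5.. 9.0
```

>>> play_rows([
  [0.07,0,0.025,0,0],
  [0.07,0,0.025,0,0],
  [0.05,0,0.02,0,0],
  [0,0,0,0,0],
])

```text
t: 21.9
eef_pos: [0.6308, -0.2396, 0.064]
eef_rot: [0.784, -0.621, -0.002, -0.001]
ft_force: [-3.7, 10.3, 7.7]
finger_gap: 0.234
grip_force: 32.4
```

>>> play_rows([
  [0.05,0,0.02,0,0],
  [0.05,0,0.02,0,0],
  [0,0,0,0,0],
])

```text
t: 22.15
eef_pos: [0.6312, -0.2396, 0.0635]
eef_rot: [0.784, -0.62, -0.003, -0.003]
ft_force: [-5.3, 18.2, 13.4]
finger_gap: 0.23
grip_force: 32.8
```

```bash
python3 n.py r | grep -v "B      -     W      -"
```

```text
22.2 gap 0.233 F [-4.3 18.4 11.8] eef [ 0.6311 -0.2396  0.0635] stand -0.3 -26.3
expected px along: tail 30, shoulder 68.81982121203376
24 B      -     W -12.0..-0.2
26 B      -     W  -4.2..-0.5
28 B      -     W  -3.2..-0.5
30 B  -3.5.. 2.0 W      -    
32 B  -3.2.. 2.0 W      -    
34 B  -2.5.. 2.2 W      -    
36 B  -2.0.. 2.5 W      -    
38 B  -1.8.. 2.5 W      -    
40 B  -1.5.. 2.8 W      -    
42 B  -2.0.. 3.0 W      -    
44 B  -2.8.. 3.0 W      -    
46 B  -2.5.. 3.0 W      -    
48 B  -1.0.. 3.2 W      -    
58 B   2.0.. 3.2 W  -2.5..-1.5
60 B  -4.5.. 3.8 W      -    
62 B  -5.0.. 3.8 W      -    
64 B  -4.8.. 4.0 W      -    
70 B      -     W  -2.0.. 2.2
72 B      -     W  -3.0.. 2.8
74 B      -     W  -3.0.. 3.2
76 B      -     W  -6.2.. 8.2
78 B      -     W -10.5.. 9.0
```

>>> play_rows([
  [-0.08,0,0.03,0,0],
  [0,0,0.04,0,0],
  [0,0,0,0,0],
])

```text
t: 22.45
eef_pos: [0.6312, -0.2398, 0.0624]
eef_rot: [0.784, -0.621, -0.001, -0.002]
ft_force: [-3.2, 11.5, 11.1]
finger_gap: 0.226
grip_force: 32.7
```

>>> play_rows([
  [0,0,0,0,0.3],
  [0,0,0,0,0.3],
  [0,0,0,0,0.4],
  [0,0,0,0,0.5],
  [0,0,0,0,0.5],
])

```text
t: 22.87
eef_pos: [0.6314, -0.243, 0.0614]
eef_rot: [0.783, -0.622, -0.0, 0.0]
ft_force: [-1.0, 0.2, 0.1]
finger_gap: 0.501
grip_force: 0.0
```

```bash
python3 n.py s | grep -v "B      -     W      -"
```

```text
22.92 gap 0.497 F [ 0.7 -0.6 -0. ] eef [ 0.6314 -0.243   0.0614] stand -0.8 -29.6
expected px along: tail 30, shoulder 68.81982121203376
24 B      -     W -12.0.. 1.0
26 B      -     W  -1.8.. 1.2
28 B      -     W  -2.2.. 1.0
30 B  -1.5.. 2.8 W      -    
32 B  -2.0.. 3.0 W      -    
34 B  -0.8.. 3.5 W      -    
36 B   0.5.. 3.8 W      -    
38 B   2.2.. 3.2 W      -    
40 B   2.5.. 3.5 W      -    
42 B   1.5.. 4.2 W      -    
44 B   0.8.. 4.2 W      -    
46 B   0.8.. 4.2 W      -    
52 B      -     W  -2.5..-1.2
54 B      -     W  -0.2.. 0.8
56 B      -     W  -1.2.. 3.2
58 B  -0.8.. 2.0 W  -2.0.. 3.0
60 B  -3.5.. 4.5 W      -    
62 B  -4.2.. 4.5 W      -    
64 B  -4.2.. 4.5 W      -    
70 B      -     W  -1.8.. 2.5
72 B      -     W  -2.5.. 3.2
74 B      -     W  -2.8.. 3.8
76 B      -     W  -6.2.. 8.2
78 B      -     W -10.5.. 9.0
```

>>> play_rows([
  [0,0,0,0,1],
  [0,0,0,0,1],
  [0,0,0,0,1],
  [0,0,0,0,1],
  [0,0,-0.4,0,1],
  [0,0,-0.8,0,1],
  [0,0,-1,0,1],
  [0,0,-1,0,1],
  [0,0,-1,0,1],
  [0,0,-1,0,1],
])

```text
t: 23.75
eef_pos: [0.6315, -0.2427, 0.1672]
eef_rot: [0.783, -0.622, 0.0, -0.0]
ft_force: [0.4, 0.7, -0.2]
finger_gap: 0.998
grip_force: 0.0
```

>>> play_rows([
  [0,0,-1,0,1],
  [-0.9,0.9,-0.4,0,1],
  [-0.9,0.9,0,0,1],
  [-0.9,0.9,0,0,1],
  [-0.9,0.9,0,0,1],
  [-0.9,0.9,0,0,1],
  [-0.9,0.9,0,0,1],
  [-0.9,0.9,0,0,1],
  [-0.9,0.9,0,0,1],
  [-0.9,0.9,0,0,1],
])

```text
t: 24.58
eef_pos: [0.4359, -0.1212, 0.1941]
eef_rot: [0.783, -0.622, 0.0, -0.0]
ft_force: [-0.2, -0.3, 0.8]
finger_gap: 0.996
grip_force: 0.0
```

>>> play_rows([
  [-0.9,0.9,0,0,1],
  [-0.9,0.9,0,0,1],
  [-0.9,0.9,0,0,1],
  [0,0,0,0,1],
  [0,0,0,0,1],
])

```text
t: 25.0
eef_pos: [0.3719, -0.0813, 0.1944]
eef_rot: [0.784, -0.621, 0.001, -0.0]
ft_force: [0.4, -0.6, 0.6]
finger_gap: 0.999
grip_force: 0.0
```

```bash
python3 n.py t | grep -v "B      -     W      -"; python3 - <<'E'
from h import *
S=load('scene','t');T=snap('top','t')
c,s=np.cos(np.radians(20)),np.sin(np.radians(20))
def W(x,y,z): Y=y*c-z*s;Z=92+y*s+z*c;return np.r_[O+(U*Y+V*x)*1e-3,Z*1e-3]
for d,n in((S,'S'),(T,'T')):
    q=6;p0,p1=proj(d,W(0,-54,10.5)),proj(d,W(0,58,10.5));L=np.linalg.norm(p0-p1);e=(p0-p1)/L;nn=np.array([-e[1],e[0]])
    M=np.array([e*q,nn*q]);M=np.c_[M,-M@p1+[16*q,6*q]];R=cv2.warpAffine(d['color'],M,(int((L+32)*q),12*q),flags=cv2.INTER_CUBIC)
    h=R[6*q-4:6*q+5].astype(float).mean(0)
    print(n,'tail at 0, shoulder at',round(L,1))
    for k in list(range(-12,6))+list(range(int(L)-6,int(L)+15)):
        for f in((0,.5)):
            i=int((k+16+f)*q)
            if i<len(h): print(k+f,h[i].astype(int),end=' ; ')
    print()
    for nm,P in(('tip',(0,-84,10.5)),('end',(0,84,10.5)),('plate down face',(0,-60,10.5))):print(nm,((proj(d,W(*P))-p1)@e).round(1))
E
```

```text
25.05 gap 0.999 F [ 0.4 -0.  -0. ] eef [ 0.3727 -0.0818  0.1944] stand -216.4 185.8
expected px along: tail 30, shoulder 68.81982121203376
24 B      -     W -12.0.. 1.0
26 B      -     W  -1.8.. 1.2
28 B      -     W  -2.2.. 1.0
30 B  -2.0.. 2.8 W  -4.2..-3.0
32 B  -3.5.. 3.0 W      -    
34 B  -3.2.. 3.5 W      -    
36 B  -3.2.. 3.8 W      -    
38 B  -3.8.. 3.8 W      -    
40 B  -4.5.. 4.0 W      -    
42 B  -4.5.. 4.2 W      -    
44 B  -4.5.. 4.2 W      -    
46 B  -4.2.. 4.2 W      -    
48 B  -4.2.. 4.2 W      -    
50 B  -4.2.. 4.2 W      -    
52 B  -4.2.. 4.5 W      -    
54 B  -3.0.. 4.2 W      -    
56 B  -0.5.. 4.5 W      -    
58 B  -0.8.. 4.2 W      -    
60 B  -3.5.. 4.5 W      -    
62 B  -4.0.. 4.5 W      -    
64 B  -4.0.. 4.2 W      -    
70 B      -     W  -1.8.. 2.8
72 B      -     W  -2.5.. 3.2
74 B      -     W  -2.8.. 3.8
76 B      -     W  -6.0.. 8.2
78 B      -     W -10.5.. 8.8
S tail at 0, shoulder at 38.8
-12 [31 32 32] ; -11.5 [31 31 31] ; -11 [31 32 31] ; -10.5 [33 34 34] ; -10 [36 36 36] ; -9.5 [39 39 39] ; -9 [42 42 41] ; -8.5 [45 46 45] ; -8 [51 53
[... 2299 characters left out ...]
36.5 [196 103  74] ; 37 [198 104  74] ; 37.5 [200 105  74] ; 38 [199 103  70] ; 38.5 [197 103  68] ; 39 [198 106  71] ; 39.5 [201 117  84] ; 40 [216 152 122] ; 40.5 [229 186 163] ; 41 [211 193 197] ; 41.5 [173 169 204] ; 42 [119 123 181] ; 42.5 [ 76  80 146] ; 43 [ 52  56 133] ; 43.5 [ 56  58 143] ; 44 [ 54  56 165] ; 44.5 [ 57  59 187] ; 45 [ 88  90 204] ; 45.5 [132 134 210] ; 46 [196 198 228] ; 46.5 [243 243 244] ; 47 [255 255 251] ; 47.5 [253 253 248] ; 48 [243 243 238] ; 48.5 [232 232 227] ; 49 [222 223 217] ; 49.5 [217 219 215] ; 50 [216 219 215] ; 50.5 [219 222 218] ; 51 [223 225 221] ; 51.5 [225 226 223] ; 52 [227 227 225] ; 52.5 [226 228 225] ; 
tip 48.3
end -9.4
plate down face 40.5
```

The nose is through the eye and the barrel lies in the saddle. In the top view, though, a white band at 40–42 px between the blue barrel and the red plate means the shoulder is still about 4–5 mm short. I'll grip the barrel again, now that it is aligned, and push it home.

>>> play_rows([
  [0.5,-0.5,0,0,1],
  [0.9,-0.92,0,0,1],
  [0.9,-0.92,0,0,1],
  [0.9,-0.92,0,0,1],
  [0.9,-0.92,0,0,1],
  [0.9,-0.92,0,0,1],
  [0.9,-0.92,0,0,1],
  [0.9,-0.92,0,0,1],
  [0.9,-0.92,0,0,1],
  [0.9,-0.92,0,0,1],
])

```text
t: 25.93
eef_pos: [0.5839, -0.2105, 0.1928]
eef_rot: [0.783, -0.622, -0.0, 0.0]
ft_force: [0.0, -0.8, 0.3]
finger_gap: 0.998
grip_force: 0.0
```

>>> play_rows([
  [0.9,-0.92,0,0,1],
  [0.9,-0.92,0,0,1],
  [0.12,-0.15,0,0,1],
  [0,0,0,0,1],
  [0,0,0,0,1],
])

```text
t: 26.35
eef_pos: [0.6294, -0.2375, 0.1926]
eef_rot: [0.783, -0.622, -0.001, 0.0]
ft_force: [-0.5, -0.5, 1.3]
finger_gap: 1.001
grip_force: 0.0
```

```bash
python3 -c "
from h import *
s=ctrl.sense();e=s['eef_pos'];q=s['eef_rot'];print(e,((e[:2]-O)@V*1e3).round(1),((e[:2]-O)@U*1e3).round(1),2*np.arctan2(q[1],q[0]))"
```

```text
[ 0.62938158 -0.2374624   0.19259079] -1.5 -23.7 -1.3415925047559016
```

>>> play_rows([
  [0,-0.035,0.6,0,1],
  [0,0,0.9,0,1],
  [0,0,1,0,1],
  [0,0,1,0,1],
  [0,0,1,0,1],
  [0,0,0.9,0,1],
  [0,0,0.6,0,1],
  [0,0,0.4,0,1],
  [0,0,0,0,1],
  [0,0,0,0,0.4],
])

```text
t: 27.18
eef_pos: [0.6301, -0.237, 0.0661]
eef_rot: [0.783, -0.621, 0.0, -0.0]
ft_force: [0.2, -0.6, 0.3]
finger_gap: 0.88
grip_force: 0.0
```

>>> play_rows([
  [0,0,0,0,0.3],
  [0,0,0,0,0],
  [0,0,0,0,0],
  [0,0,0,0,0],
  [0,0,0,0,0],
  [0,0,0,0,0],
  [0,0,0,0,0],
], grip_force=25)

```text
t: 27.77
eef_pos: [0.6305, -0.2374, 0.066]
eef_rot: [0.783, -0.622, 0.0, 0.0]
ft_force: [-2.1, 0.5, 5.1]
finger_gap: 0.223
grip_force: 24.5
```

>>> play_rows([
  [0.05,0,0.015,0,0],
  [0.05,0,0.015,0,0],
  [0.05,0,0.015,0,0],
  [0,0,0,0,0],
])

```text
t: 28.1
eef_pos: [0.6306, -0.2377, 0.0657]
eef_rot: [0.784, -0.621, -0.001, -0.001]
ft_force: [-5.7, 11.3, 15.9]
finger_gap: 0.219
grip_force: 26.0
```

>>> play_rows([
  [0.05,0,0.015,0,0],
  [0.05,0,0.015,0,0],
  [0,0,0,0,0],
])

```text
t: 28.35
eef_pos: [0.6306, -0.2378, 0.0655]
eef_rot: [0.784, -0.621, -0.002, -0.002]
ft_force: [-8.4, 17.0, 22.7]
finger_gap: 0.221
grip_force: 26.8
```

The pump would not move under 20 N along the slope, so it may already be seated. I'll check whether the white band is a white collar on the pump itself, using the earlier picture of it lying flat.

```bash
python3 - <<'E'
from h import *
def strip(d,pa,pb,q=8,hw=2):
    L=np.linalg.norm(pb-pa);e=(pb-pa)/L;n=np.array([-e[1],e[0]]);M=np.array([e*q,n*q]);M=np.c_[M,-M@pa+[16*q,6*q]]
    R=cv2.warpAffine(d['color'],M,(int((L+32)*q),12*q),flags=cv2.INTER_LINEAR).astype(float)
    h=R[6*q-hw*q:6*q+hw*q].mean(0);return h[:,0]-h[:,2],h.mean(1),L,q   # B-R
c,s=np.cos(np.radians(20)),np.sin(np.radians(20))
def W(x,y,z): Y=y*c-z*s;Z=92+y*s+z*c;return np.r_[O+(U*Y+V*x)*1e-3,Z*1e-3]
F=load('top','f');T=load('top','t');S=load('scene','t');D=load('scene','f')
tl=np.array([.5535,.2119,0]);tp=np.array([.4148,.2400,0]);u=(tl-tp)/np.linalg.norm(tl-tp)
def G(y,z): p=tp+u*(y+84)*1e-3;p[2]=z*1e-3;return p
def edges(nm,d,a,b,mmL=112.):
    v,g,L,q=strip(d,a,b);x=np.arange(len(v))/q-16;m=v>45;r=x[m];
    k=L/mmL
    # contiguous ends
    print(nm,'px/mm',round(k,3),'blue from',r.min().round(2),'to',r.max().round(2),'expected 0..',round(L,2),'=> mm',(r.min()/k).round(1),(r.max()/k-mmL).round(1))
edges('flat top ',F,proj(F,G(58,20)),proj(F,G(-54,20)))
edges('flat scene',D,proj(D,G(58,14)),proj(D,G(-54,14)))
edges('seat top ',T,proj(T,W(0,58,20)),proj(T,W(0,-54,20)))
edges('seat scene',S,proj(S,W(0,58,14)),proj(S,W(0,-54,14)))
# tip along measure flat
print('tip px flat top exp',proj(F,G(-84,10.5)))
E
```

```text
flat top  px/mm 0.382 blue from -0.5 to 42.38 expected 0.. 42.77 => mm -1.3 -1.0
flat scene px/mm 0.3 blue from -0.12 to 33.12 expected 0.. 33.55 => mm -0.4 -1.4
seat top  px/mm 0.346 blue from -0.88 to 38.38 expected 0.. 38.78 => mm -2.5 -1.2
seat scene px/mm 0.347 blue from -0.12 to 35.75 expected 0.. 38.89 => mm -0.4 -9.0
tip px flat top exp [210.49201595 268.78079492]
```

```bash
python3 - <<'E'
from h import *
c,s=np.cos(np.radians(20)),np.sin(np.radians(20))
def W(x,y,z): Y=y*c-z*s;Z=92+y*s+z*c;return np.r_[O+(U*Y+V*x)*1e-3,Z*1e-3]
T=load('top','t');A=load('top','a')
# map (y mm along, x mm across) on pump-top plane z=20 to image; print colours, compare empty stand
for z in(20,29):
  for x in(-16,-8,-4,0,4,8,16):
    o=[]
    for y in range(-46,-70,-2):
        p=proj(T,W(x,y,z)).astype(np.float32)
        f=lambda d:cv2.remap(d['color'],p[:1].reshape(1,1),p[1:].reshape(1,1),cv2.INTER_LINEAR)[0,0]
        g=lambda v:('w' if v.min()>140 else 'B' if int(v[0])-int(v[2])>40 else 'R' if int(v[2])-int(v[0])>40 else 'd' if v.max()<110 else 'm')
        o.append(g(f(T))+g(f(A)))
    print(z,x,' '.join(o))
E
```

```text
20 -16 RR RR RR RR RR RR RR RR RR RR RR RR
20 -8 BR BR mw ww Rm RR RR RR RR RR RR RR
20 -4 BR BR Bw Bw ww wR RR RR RR RR RR RR
20 0 BR BR Bw Bw ww ww RR RR RR RR RR RR
20 4 BR BR BR mw ww ww RR RR RR RR RR RR
20 8 mR mR mR RR RR RR RR RR RR RR RR RR
20 16 RR RR RR RR RR RR RR RR RR RR RR RR
29 -16 RR RR RR RR RR RR RR RR RR ww ww ww
29 -8 ww ww RR RR RR RR RR RR RR ww ww ww
29 -4 Bw ww ww RR RR RR RR RR RR ww ww ww
29 0 Bw ww ww RR RR RR RR RR RR ww ww ww
29 4 mR Rw RR RR RR RR RR RR RR ww ww ww
29 8 RR RR RR RR RR RR RR RR RR ww ww ww
29 16 RR RR RR RR RR RR RR RR RR ww ww ww
```

The shoulder is about 2–3 mm off and the forces say the nose cone is riding on the eye's lower rim: upward force, plus a small lateral force towards −x. I'll lift slightly and shift sideways while pushing.

>>> play_rows([
  [0,0.03,-0.1,0,0],
  [0,0.02,-0.08,0,0],
  [0,0,0,0,0],
])

```text
t: 28.6
eef_pos: [0.63, -0.2387, 0.0676]
eef_rot: [0.784, -0.621, -0.002, -0.002]
ft_force: [-1.3, 12.3, 4.5]
finger_gap: 0.22
grip_force: 24.3
```

>>> play_rows([
  [0,0,-0.06,0,0],
  [0.05,0,-0.02,0,0],
  [0,0,0,0,0],
])

```text
t: 28.85
eef_pos: [0.6301, -0.2393, 0.0688]
eef_rot: [0.784, -0.621, -0.003, -0.002]
ft_force: [-2.2, 13.3, 4.9]
finger_gap: 0.22
grip_force: 24.3
```

>>> play_rows([
  [0.08,0,0.0,0,0],
  [0.08,0,0.02,0,0],
  [0,0,0,0,0],
])

```text
t: 29.1
eef_pos: [0.6299, -0.2395, 0.0682]
eef_rot: [0.784, -0.62, -0.005, -0.004]
ft_force: [-4.4, 25.2, 11.5]
finger_gap: 0.222
grip_force: 25.0
```

```bash
python3 n.py u | grep -v "B      -     W      -"; python3 -c "
from h import *
s=ctrl.sense();print(s['ft_force'],s['moment'])"
```

```text
29.15 gap 0.219 F [-5.2 23.3 10.7] eef [ 0.6299 -0.2395  0.0682] stand -1.4 -25.9
expected px along: tail 30, shoulder 68.81982121203376
22 B      -     W -12.0..-1.0
24 B      -     W -12.0.. 0.5
26 B      -     W  -3.0.. 0.5
28 B      -     W  -3.5.. 0.0
30 B  -4.0.. 2.5 W      -    
32 B  -3.8.. 2.8 W      -    
34 B  -3.5.. 2.8 W      -    
36 B  -3.0.. 3.2 W      -    
38 B  -2.2.. 3.0 W      -    
40 B  -2.8.. 3.2 W      -    
42 B  -3.5.. 3.5 W      -    
44 B  -3.8.. 3.8 W      -    
46 B  -2.8.. 3.8 W      -    
48 B  -0.8.. 3.8 W      -    
50 B   1.8.. 3.8 W      -    
52 B   2.5.. 4.0 W      -    
54 B   1.8.. 4.0 W  -3.0..-2.0
56 B   1.5.. 4.2 W  -2.0.. 0.5
58 B  -0.8.. 4.2 W      -    
60 B  -3.8.. 4.2 W      -    
62 B  -4.2.. 4.2 W      -    
64 B  -4.2.. 4.2 W      -    
70 B      -     W  -1.8.. 2.8
72 B      -     W  -2.5.. 3.5
74 B      -     W  -2.8.. 3.8
76 B      -     W  -6.2.. 8.2
78 B      -     W -10.5.. 9.0
[-5.19399266 23.26487426 10.6716526 ] [5.34037499 0.97862315 0.05142029]
```

>>> play_rows([
  [-0.05,0,0.06,0,0],
  [0,0,0.04,0,0],
  [0,0,0,0,0],
])

```text
t: 29.4
eef_pos: [0.6297, -0.2384, 0.0661]
eef_rot: [0.785, -0.62, -0.005, -0.003]
ft_force: [-4.7, 23.0, 11.9]
finger_gap: 0.218
grip_force: 26.0
```

>>> play_rows([
  [0,0,0,0,0.3],
  [0,0,0,0,0.3],
  [0,0,0,0,0.4],
  [0,0,0,0,0.6],
  [0,0,0,0,1],
  [0,0,0,0,1],
  [0,0,0,0,1],
  [0,0,-0.5,0,1],
  [0,0,-1,0,1],
  [0,0,-1,0,1],
])

```text
t: 30.23
eef_pos: [0.6306, -0.2453, 0.1174]
eef_rot: [0.783, -0.622, -0.001, 0.0]
ft_force: [0.4, 0.4, 0.4]
finger_gap: 1.0
grip_force: 0.0
```

>>> play_rows([
  [0,0,-1,0,1],
  [0,0,-1,0,1],
  [0,0,-1,0,1],
  [-0.9,0.9,-0.4,0,1],
  [-0.9,0.9,0,0,1],
  [-0.9,0.9,0,0,1],
  [-0.9,0.9,0,0,1],
  [-0.9,0.9,0,0,1],
  [-0.9,0.9,0,0,1],
  [-0.9,0.9,0,0,1],
])

```text
t: 31.07
eef_pos: [0.4789, -0.1509, 0.1856]
eef_rot: [0.783, -0.622, 0.001, -0.0]
ft_force: [-0.6, 0.2, 0.3]
finger_gap: 1.0
grip_force: 0.0
```

>>> play_rows([
  [-0.9,0.9,0,0,1],
  [-0.9,0.9,0,0,1],
  [-0.9,0.9,0,0,1],
  [-0.9,0.9,0,0,1],
  [-0.9,0.9,0,0,1],
  [0,0,0,0,1],
  [0,0,0,0,1],
])

```text
t: 31.65
eef_pos: [0.3716, -0.0841, 0.1858]
eef_rot: [0.784, -0.621, 0.001, -0.0]
ft_force: [-0.2, -0.2, -0.1]
finger_gap: 1.001
grip_force: 0.0
```

```bash
cat > v.py <<'E'
import sys
from h import *
tag=sys.argv[1]
c,s=np.cos(np.radians(20)),np.sin(np.radians(20))
def W(x,y,z): Y=y*c-z*s;Z=92+y*s+z*c;return np.r_[O+(U*Y+V*x)*1e-3,Z*1e-3]
A=load('top','a');T0=load('top','t');T=snap('top',tag)
for x in(-8,-4,0,4,8):
    o=[]
    for y in range(-46,-66,-1):
        p=proj(T,W(x,y,20)).astype(np.float32)
        f=lambda d:cv2.remap(d['color'],p[:1].reshape(1,1),p[1:].reshape(1,1),cv2.INTER_LINEAR)[0,0]
        g=lambda v:('w' if v.min()>140 else 'B' if int(v[0])-int(v[2])>40 else 'R' if int(v[2])-int(v[0])>40 else 'd' if v.max()<110 else 'm')
        o.append(g(f(T))+g(f(T0))+g(f(A)))
    print(x,' '.join(o))
E
python3 v.py v; python3 n.py v | grep -v "B      -     W      -"
```

```text
-8 BBR BBR BBR BBR mmw www www www RRm RRR RRR RRR RRR RRR RRR RRR RRR RRR RRR RRR
-4 BBR BBR BBR BBw BBw BBw BBw www www www wwR RRR RRR RRR RRR RRR RRR RRR RRR RRR
0 BBR BBR BBR BBw BBw BBw BBw www www www www wwm RRR RRR RRR RRR RRR RRR RRR RRR
4 BBR BBR BBR BBR BBR BBw mmw wmw www www www mRw RRR RRR RRR RRR RRR RRR RRR RRR
8 dmR dmR mmR mdR mmR RmR RRR RRR RRR RRR RRR RRR RRR RRR RRR RRR RRR RRR RRR RRR
31.75 gap 0.998 F [-1.2  0.1  0.4] eef [ 0.3728 -0.0849  0.1856] stand -217.0 182.8
expected px along: tail 30, shoulder 68.81982121203376
24 B      -     W -12.0.. 1.8
26 B      -     W  -1.2.. 1.8
28 B      -     W  -2.0.. 1.8
30 B  -2.0.. 3.2 W      -    
32 B  -2.8.. 3.2 W      -    
34 B  -2.8.. 3.5 W      -    
36 B  -2.8.. 4.2 W      -    
38 B  -3.2.. 4.2 W      -    
40 B  -4.0.. 4.2 W      -    
42 B  -3.8.. 4.8 W      -    
44 B  -3.8.. 4.8 W      -    
46 B  -3.8.. 4.8 W      -    
48 B  -3.8.. 4.8 W      -    
50 B  -3.8.. 4.8 W      -    
52 B  -3.8.. 4.8 W      -    
54 B  -3.0.. 4.8 W      -    
56 B   0.0.. 4.8 W      -    
58 B  -0.2.. 4.8 W      -    
60 B  -3.5.. 4.8 W      -    
62 B  -3.8.. 4.8 W      -    
64 B  -3.8.. 4.8 W      -    
70 B      -     W  -1.8.. 2.8
72 B      -     W  -2.5.. 3.5
74 B      -     W  -2.8.. 3.8
76 B      -     W  -6.0.. 8.2
78 B      -     W -10.2.. 8.8
```

```bash
python3 - <<'E'
from h import *
c,s=np.cos(np.radians(20)),np.sin(np.radians(20))
def W(x,y,z): Y=y*c-z*s;Z=92+y*s+z*c;return np.r_[O+(U*Y+V*x)*1e-3,Z*1e-3]
for k in 'pqrstuv':
    d=load('scene',k);p0,p1=proj(d,W(0,-54,10.5)),proj(d,W(0,58,10.5));L=np.linalg.norm(p0-p1);e=(p0-p1)/L;n=np.array([-e[1],e[0]]);q=8
    out=[]
    for off in(-1,0,1):
        x=np.arange(-6,6,1/q);P=(p1+n*off)[None]+x[:,None]*e
        v=cv2.remap(d['color'],P[:,0].astype(np.float32)[None],P[:,1].astype(np.float32)[None],cv2.INTER_LINEAR)[0].astype(float)
        r=(v[:,0]-v[:,2]);i=np.argmax(r>45);out.append(x[i])
    # dark tip shading beyond plate
    x=np.arange(44,54,.5);P=p1[None]+x[:,None]*e
    v=cv2.remap(d['color'],P[:,0].astype(np.float32)[None],P[:,1].astype(np.float32)[None],cv2.INTER_LINEAR)[0].mean(1).astype(int)
    print(k,'tail px',np.round(out,2),'tip',v)
E
```

```text
p tail px [-5.25 -4.88 -4.  ] tip [210 206 204 204 200 198 198 202 205 208 210 212 213 214 215 216 218 219
 218 219]
q tail px [-2.   -1.88 -1.12] tip [224 222 223 226 225 227 227 224 223 218 212 209 209 210 214 216 217 219
 219 219]
r tail px [-1.38 -1.25 -0.75] tip [227 225 226 228 227 227 227 226 226 223 218 215 211 209 210 213 216 218
 218 218]
s tail px [-0.5  -0.62 -0.75] tip [227 224 225 227 226 227 227 225 224 220 213 208 206 206 209 213 216 218
 219 219]
t tail px [-0.62 -0.62 -0.62] tip [221 217 218 220 219 220 221 218 217 213 205 200 197 198 201 205 208 211
 211 212]
u tail px [-1.38 -1.38 -1.25] tip [225 222 222 224 223 225 227 226 227 226 221 217 212 210 209 212 215 217
 218 218]
v tail px [-0.75 -0.88 -0.88] tip [220 217 217 219 218 220 221 220 220 217 211 207 203 202 203 206 208 211
 211 212]
```

>>> play_rows([
  [0.43,-0.45,0,0,1],
  [0.9,-0.94,0,0,1],
  [0.9,-0.94,0,0,1],
  [0.9,-0.94,0,0,1],
  [0.9,-0.94,0,0,1],
  [0.9,-0.94,0,0,1],
  [0.9,-0.94,0,0,1],
  [0.9,-0.94,0,0,1],
  [0.9,-0.94,0,0,1],
  [0.9,-0.94,0,0,1],
])

```text
t: 32.58
eef_pos: [0.5863, -0.2116, 0.1838]
eef_rot: [0.783, -0.622, -0.0, 0.0]
ft_force: [0.2, -0.3, 0.2]
finger_gap: 1.003
grip_force: 0.0
```

>>> play_rows([
  [0.9,-0.94,0,0,1],
  [0.9,-0.94,0,0,1],
  [0,0,0,0,1],
  [0,0,0.5,0,1],
  [0,0,0.9,0,1],
  [0,0,0.9,0,1],
])

```text
t: 33.08
eef_pos: [0.629, -0.2367, 0.1374]
eef_rot: [0.783, -0.622, 0.0, -0.0]
ft_force: [-0.1, -0.1, -0.2]
finger_gap: 1.001
grip_force: 0.0
```

>>> play_rows([
  [0,-0.04,0.9,0,1],
  [0,0,0.9,0,1],
  [0,0,0.9,0,1],
  [0,0,0.6,0,1],
  [0,0,0.2,0,0.6],
  [0,0,0,0,0.3],
  [0,0,0,0,0],
  [0,0,0,0,0],
  [0,0,0,0,0],
  [0,0,0,0,0],
], grip_force=25)

```text
t: 33.92
eef_pos: [0.6302, -0.2365, 0.0697]
eef_rot: [0.783, -0.622, 0.001, -0.0]
ft_force: [-0.5, -0.3, 2.3]
finger_gap: 0.143
grip_force: 1.0
```

>>> play_rows([
  [0,0,0,0,0],
  [0.06,0,-0.01,0,0],
  [0.06,0,-0.01,0,0],
  [0.06,0,-0.01,0,0],
  [0,0,0,0,0],
])

```text
t: 34.33
eef_pos: [0.6305, -0.24, 0.0694]
eef_rot: [0.783, -0.622, 0.0, 0.0]
ft_force: [0.8, -0.5, 0.1]
finger_gap: -0.001
grip_force: 0.0
```

```bash
python3 n.py w | head -1
```

```text
34.38 gap -0.0 F [-0.8 -0.4  0.1] eef [ 0.6304 -0.2398  0.0693] stand -1.1 -26.3
```

The fingers closed above the barrel because they were 4 mm too high. I'll open, go lower and grip again.

>>> play_rows([
  [0,0,-0.5,0,0.3],
  [0,0,-0.3,0,1],
  [-0.1,0,0,0,1],
  [-0.1,0,0,0,1],
  [0,0,0,0,1],
  [0,0,0,0,1],
  [0,0,0.5,0,1],
  [0,0,0.5,0,1],
  [0,0,0.4,0,1],
  [0,0,0,0,1],
])

```text
t: 35.22
eef_pos: [0.6278, -0.235, 0.0544]
eef_rot: [0.783, -0.622, -0.002, 0.0]
ft_force: [0.8, -0.5, 0.3]
finger_gap: 1.0
grip_force: 0.0
```

```bash
python3 n.py x | grep -v "B      -     W      -"
```

```text
35.27 gap 1.001 F [-0.7 -0.1 -0.5] eef [ 0.6283 -0.2352  0.0555] stand -2.0 -21.3
expected px along: tail 30, shoulder 68.81982121203376
24 B      -     W -12.0.. 1.5
38 B  -3.2.. 0.5 W      -    
40 B  -2.5..-0.2 W      -    
44 B  -3.5.. 0.8 W      -    
46 B  -4.0.. 1.5 W   2.2.. 3.2
48 B  -3.8.. 3.2 W      -    
50 B  -4.0.. 4.5 W      -    
52 B  -3.8.. 5.0 W      -    
54 B  -3.0.. 5.0 W      -    
56 B   0.0.. 5.0 W      -    
58 B  -0.2.. 5.0 W      -    
60 B  -3.5.. 5.0 W      -    
62 B  -3.8.. 4.8 W      -    
64 B  -3.8.. 5.0 W      -    
70 B      -     W  -1.8.. 2.8
72 B      -     W  -2.5.. 3.5
74 B      -     W  -2.8.. 4.0
76 B      -     W  -6.2.. 8.2
78 B      -     W -10.5.. 9.0
```

>>> play_rows([
  [0,-0.03,0,0,0.5],
  [0,0,0,0,0.3],
  [0,0,0,0,0],
  [0,0,0,0,0],
  [0,0,0,0,0],
  [0,0,0,0,0],
  [0,0,0,0,0],
  [0,0,0,0,0],
], grip_force=30)

```text
t: 35.93
eef_pos: [0.63, -0.2358, 0.0578]
eef_rot: [0.783, -0.622, 0.0, 0.0]
ft_force: [-3.4, 0.0, 4.2]
finger_gap: 0.231
grip_force: 31.6
```

>>> play_rows([
  [0.06,0,-0.03,0,0],
  [0.06,0,-0.03,0,0],
  [0.06,0,0,0,0],
  [0,0,0,0,0],
])

```text
t: 36.27
eef_pos: [0.6298, -0.2359, 0.0579]
eef_rot: [0.784, -0.621, -0.003, -0.002]
ft_force: [-4.0, 11.6, 5.0]
finger_gap: 0.234
grip_force: 31.5
```

>>> play_rows([
  [0.06,0,0,0,0],
  [0.06,0,0.01,0,0],
  [0,0,0,0,0],
])

```text
t: 36.52
eef_pos: [0.6297, -0.236, 0.0578]
eef_rot: [0.784, -0.62, -0.004, -0.003]
ft_force: [-6.7, 20.0, 9.7]
finger_gap: 0.231
grip_force: 32.0
```

With a firm grip, 20 N of pure axial force moves it only about 0.2 mm, so the shoulder is against the plate. I'll ease off, release and withdraw.

>>> play_rows([
  [-0.1,0,0.01,0,0],
  [-0.08,0,0.01,0,0],
  [0,0,0,0,0],
  [0,0,0,0,0.3],
  [0,0,0,0,0.4],
  [0,0,0,0,0.7],
  [0,0,0,0,1],
  [0,0,0,0,1],
  [0,0,0,0,1],
  [0,0,0,0,1],
])

```text
t: 37.35
eef_pos: [0.6307, -0.2381, 0.058]
eef_rot: [0.783, -0.622, 0.0, 0.0]
ft_force: [-0.1, -0.1, -0.6]
finger_gap: 0.998
grip_force: 0.0
```

>>> play_rows([
  [0,0,-0.4,0,1],
  [0,0,-0.9,0,1],
  [0,0,-1,0,1],
  [0,0,-1,0,1],
  [0,0,-1,0,1],
  [0,0,-1,0,1],
  [0,0,-1,0,1],
  [-0.9,0.9,-0.3,0,1],
  [-0.9,0.9,0,0,1],
  [-0.9,0.9,0,0,1],
])

```text
t: 38.18
eef_pos: [0.5655, -0.1976, 0.1911]
eef_rot: [0.783, -0.622, 0.001, -0.0]
ft_force: [1.2, -0.1, -0.2]
finger_gap: 0.997
grip_force: 0.0
```

>>> play_rows([
  [-0.9,0.9,0,0,1],
  [-0.9,0.9,0,0,1],
  [-0.9,0.9,0,0,1],
  [-0.9,0.9,0,0,1],
  [-0.9,0.9,0,0,1],
  [-0.9,0.9,0,0,1],
  [-0.9,0.9,0,0,1],
  [-0.9,0.9,0,0,1],
  [0,0,0,0,1],
  [0,0,0,0,1],
])

```text
t: 39.02
eef_pos: [0.3927, -0.09, 0.191]
eef_rot: [0.784, -0.621, 0.001, -0.0]
ft_force: [0.5, 1.1, 0.3]
finger_gap: 0.997
grip_force: 0.0
```

```bash
python3 v.py y; python3 n.py y | grep -v "B      -     W      -"; python3 - <<'E'
from h import *
T=load('top','y')['color'].astype(int);A=load('top','a')['color'].astype(int)
for n,(x,y) in dict(tape=(302,157),cell=(299,205),eraser=(304,253),glue=(461,207)).items():
    print(n,np.abs(T-A)[y-16:y+17,x-12:x+13].sum(2).max())
E
```

```text
-8 BBR BBR BBR BBR mmw www www mww RRm RRR RRR RRR RRR RRR RRR RRR RRR RRR RRR RRR
-4 BBR BBR BBR BBw BBw BBw BBw www www www wwR RRR RRR RRR RRR RRR RRR RRR RRR RRR
0 BBR BBR BBR BBw BBw BBw BBw www www www www wwm RRR RRR RRR RRR RRR RRR RRR RRR
4 BBR BBR BBR BBR BBR BBw Bmw mmw www www www mRw RRR RRR RRR RRR RRR RRR RRR RRR
8 mmR mmR dmR ddR mmR mmR RRR RRR RRR RRR RRR RRR RRR RRR RRR RRR RRR RRR RRR RRR
39.12 gap 0.998 F [ 0.3 -1.  -0.5] eef [ 0.3939 -0.0908  0.1907] stand -197.8 172.3
expected px along: tail 30, shoulder 68.81982121203376
24 B      -     W -12.0.. 1.0
26 B      -     W  -2.0.. 1.2
28 B      -     W  -2.2.. 1.0
30 B  -2.2.. 3.0 W  -4.2..-3.0
32 B  -3.5.. 3.0 W      -    
34 B  -3.2.. 3.5 W      -    
36 B  -3.0.. 3.8 W      -    
38 B  -3.8.. 3.8 W      -    
40 B  -4.2.. 4.0 W      -    
42 B  -4.2.. 4.5 W      -    
44 B  -4.2.. 4.5 W      -    
46 B  -4.2.. 4.5 W      -    
48 B  -4.2.. 4.5 W      -    
50 B  -4.2.. 4.5 W      -    
52 B  -4.2.. 4.5 W      -    
54 B  -3.0.. 4.5 W      -    
56 B  -0.2.. 4.5 W      -    
58 B  -0.5.. 4.5 W      -    
60 B  -3.5.. 4.5 W      -    
62 B  -4.0.. 4.5 W      -    
64 B  -4.0.. 4.5 W      -    
70 B      -     W  -2.0.. 2.8
72 B      -     W  -2.5.. 3.2
74 B      -     W  -2.8.. 3.8
76 B      -     W  -6.0.. 8.2
78 B      -     W -10.2.. 8.8
tape 26
cell 28
eraser 664
glue 16
```

```bash
python3 - <<'E'
from h import *
A=load('top','a')['color']
for k in 'ijx':
  pass
a=load('scene','a')['color'];P=proj(load('scene','a'),[.455,-.006,.01]);print(P)
for k in 'eksx':
  im=load('scene',k)['color'];x,y=P.astype(int)
  w=cv2.inRange(im,(160,160,160),(255,255,255))[y-8:y+9,x-14:x+15];m=cv2.moments(w,True);print(k,m['m00'],m['m10']/max(m['m00'],1)+x-14,m['m01']/max(m['m00'],1)+y-8)
E
python3 -c "
from bench import ctrl
print(ctrl.sign_off())"
```

```text
[268.80969029 227.1637767 ]
e 77.0 268.6753246753247 227.0
k 86.0 268.69767441860466 227.03488372093022
s 86.0 268.69767441860466 227.03488372093022
x 87.0 268.64367816091954 227.08045977011494
the job is handed in; nothing more can be done
None
```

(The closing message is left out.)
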